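# Strip the insert mould

## Task

Take the closed insert mould apart in reverse order of assembly: unlock the black cap by turning it anticlockwise until it meets its stop, lift it off and hang it by its eye on the slanted peg; then draw the bronze core pin out of the resin plug and leave it in the steel pan; last, draw the plug out of the mould and stand it upright in the cork-lined wooden tray. Never pull the plug out with the pin still in it, and leave the other things on the counter where they are.

Things in the scene. Friction and masses are not known exactly. Their poses are not given: they have to be found in the camera images.
- cap: Black nylon cap over the mould, 0.13 to 0.25 kg. Origin: centre of its underside, z up, 36 mm above the counter while on the mould. Round skirt 88 mm diameter up to z 24 mm, dome 54 mm diameter up to z 59 mm, grip fin above. A tab 5 mm thick, 34 mm wide, sticks out at the underside along cap +x to 77 mm from the axis. Hollow; covers pin and plug. Lift it straight up 56 mm to clear them.
- cap_lock (a point): On the cap's axis, 3 mm above its underside: level of the hidden bayonet in the skirt. Turned anticlockwise from above (positive yaw) the cap runs with light drag to a hard stop, 25 to 75 degrees on, different each time and not to be seen or read from poses: only the stop tells. It lifts only in the last 13 degrees before the stop; elsewhere it is locked. Forced at the stop, the fin slips.
- cap_eye (a point): Centre of the eye of the cap, a through hole of 20 mm diameter with its axis along cap z, 59 mm from the cap's axis along cap +x, 2.5 mm above its underside.
- cap_fin (a point): Centre of the top edge of the grip fin, on the cap's axis, 81 mm above the underside. Fin: 14 mm thick (along cap y), 44 mm long (along cap x), 22 mm high, standing on the dome.
- peg: Round steel peg, 8 mm diameter, 65 mm long, on the upright plate of a fixed stand, 50 degrees above the level, pointing up and roughly towards the robot. Origin: its root at the plate's face, 165 mm above the counter; z runs from root to tip, y level, x up and into the plate. The plate is 40 mm wide and 210 mm high.
- peg_tip (a point): Free tip of the peg. The eye goes on along the peg's axis: cap z along peg z, cap +x along peg +x, tool tilted 40 degrees. About 15 mm from the root the tab meets the plate; let go, the cap swings down and hangs against the plate.
- pin: Bronze core pin, 0.12 kg, 60 mm long, standing in the plug's bore under the cap. Origin: lower end, 28 mm above the counter at the start; z along the pin to the knob. Shank 14 mm diameter from z 0 to 40 mm (loose in the bore), flange 28 mm diameter from 40 to 43 mm resting on the plug, round knob 20 mm diameter from 43 to 60 mm. Lift it straight up 45 mm.
- pin_mid (a point): Middle of the core pin, 30 mm above its lower end on its axis.
- plug: Copper-coloured resin tube, 38 mm diameter, 18 mm bore, 58 mm long, 0.07 kg, upright in the fixed white porcelain mould, 2 mm play. Origin: centre of its lower end, 10 mm above the counter at the start; z up. Its top stands 14 mm proud of the mould's rim (rim 54 mm above the counter, 64 mm diameter; mould base 100 mm diameter, 36 mm high). Lift it straight up 50 mm.
- pin_pan: Fixed open steel pan for the core pin, oblong, 100 mm (its x) by 140 mm (its y), walls 18 mm high and 3 mm thick, floor 3 mm thick. Origin: centre of its underside.
- plug_tray: Fixed square wooden tray with a cork-coloured floor for the plug, 100 by 100 mm, walls 12 mm high and 5 mm thick, floor about 5 mm above the counter. Origin: centre of its underside.
- jig_block: Bystander: black nylon drilling jig block with two holes, 75 by 60 by 40 mm. Origin: centre of its underside. Leave it alone.
- reamer: Bystander: bronze finger reamer with a cross handle, lying, 130 mm long, 20 mm high. Origin: below its shaft, 60 mm from the handle end. Leave it alone.
- spare_plug: Bystander: a resin tube like the plug, standing on the bare counter, 38 mm diameter, 58 mm high. Origin: centre of its underside. Leave it alone.
- spare_mould: Bystander: small white porcelain cup, 70 mm diameter, 50 mm high, standing loose. Origin: centre of its underside. Leave it alone.
- tin: Bystander: grey jar with a steel cap, 60 mm diameter, 90 mm high. Origin: centre of its underside. Leave it alone.
- collar: Bystander: flat steel collar, 52 mm diameter, 12 mm high. Origin: centre of its underside. Leave it alone.
Mind the look-alikes: they are no part of the job. Of the things like the plug_tray, leave any that is red; of the rest the smaller one is meant.

How it is judged:
By the outcome, as a careful person would: the job done as asked, in the order asked, and still so for the second after the job is handed in, with the robot touching nothing.
It also fails if it takes over 72 s, if anything falls off the work surface, if the arm or the gripper's body presses on something with over 40 N, if the wrist force passes 120 N, or if a joint passes its speed limit or range.

## Robot

A 6-joint arm with a two-finger parallel gripper is mounted at the origin on the work surface. World frame = base frame: x ahead of the robot, y to its left, z up, the work surface at z = 0. Lengths are in mm, angles in rad, forces in N, time in s.
With the tool pointing down it reaches from about 200 to 875 mm from the base axis. Payload 3.4 kg.
Tool frame: the origin (TCP) lies between the finger pads; the fingertips stand 25 mm ahead of it and the grasp point (between the pads) lies 6 mm ahead of it; z points along the fingers, y is the line along which they close (so a half turn about z gives the same grasp; the last joint's range is limited). The gripper opens to 94 mm and grips with 3 to 60 N. Pads are 16 mm wide; open, the fingers measure 119 mm over their backs; the gripper's body (75 mm by 177 mm) begins 78 mm behind the grasp point.
Start: joints at [-1.425, 0.276, 1.505, -0, 1.361, -0.121], TCP at [151.594, -554.691, 230.493] pointing down, gripper open.
Joint ranges: [-2.89, 2.89], [-0.75, 2.08], [0.22, 2.7], [-1.18, 4.32], [0.11, 2.71], [-2.7, 2.7]. Speed limits (rad/s): [2.57, 2.57, 3.14, 3.14, 3.14, 3.14].

## Interface

Orientations are given as a unit quaternion [x, y, z, w].
In Python, from cell import ctrl gives the robot as it stands. The module is installed in compiled form; this text tells all that it offers.
- The arm moves only by the tool step_arm, never from a script. Its argument "motion" is a list that holds one entry, the list of rows, each a list of 6 numbers: the shift along the tool's x, y, z scaled (see below), then the turn, a rotation vector about the tool's x, y, z scaled (see below). In form: [[[x, y, z, wx, wy, wz], ...]]. A call has 1 to 10 rows; each row shifts and turns the commanded pose from where the row before left it, along the tool's axes as they then stand; what a row does not reach is not made up. The controller multiplies each number of a shift by 0.03 m and each number of a turn by 5 degrees. A row lasts 1/10 s, in which the tool goes at most 50 mm and 8.59 degrees, less where a joint would pass 70% of its speed; a pose out of reach is approached as far as the arm can. A call with a number of a shift or a turn outside -1 to 1 is refused whole. A call with a gripper value outside its range is refused whole. "grip" is the closure, from -1 (fully open) to 1 (shut), set as the call begins (left out, the last holds). The fingers move at their own pace and stop on an object; "squeeze" is the grip in N (left out, the last holds). Time passes only in rows, so rows that do not move let the fingers close. It gives the time, the measured TCP pose, the force, the opening and the grip force at its end, in the units of the state.
- ctrl.observe(): the state, without advancing time (a new reading comes with each control period).
- ctrl.get_image(name): name is "side" or "top" or "wrist"; returns the picture (400x640x3 uint8, red, green, blue); there is no depth.
- ctrl.camera_model(name): a dict with "mtx" (3x3 intrinsics, pixels), "eye" and "attitude" of the camera in the world. Camera axes: x right, y up, looking along -z (the intrinsics and any distortion apply to the point x, -y, -z); pixel columns grow to the right and rows downward; lengths in mm; the calibration is good to about 2 mm. A picture is of the moment at which its call begins: read the wrist's pose just before it. camera_model takes no time and is no camera call; for the wrist camera it gives the pose at the moment of the call.
- ctrl.sign_off(): hands the job in; it is judged then, once.
Trained networks look in the newest picture that a camera, given by its name, has taken for a name from the list of things; names that differ only in an ending like _2 or _b are one class to them, and where a whole thing is asked for, a point or a joint stands for the part that bears it (a point fixed in the world has none). Each returns a list of dicts, best first, with "score" (0 to 1); they miss things now and then, are a little off and sometimes report something else, mostly with a low value. They report only what shows in the picture. A call takes as long as a camera call. They do not tell look-alikes from the thing itself.
- ctrl.search_frame(label, camera): "location" ([x, y, z] in mm, in the coordinates of the camera as it stood for that picture, good to about 4 mm: the middle of the surface that is visible of it).
The state is a dict: "time_s": time; "joint_positions": joint angles; "qvel": joint speeds; "joint_efforts": joint torques, N m; "tool_pos": TCP position; "tcp_rot": TCP orientation; "wrist_force": force on the tool from outside, world axes, zero at the start; "wrist_torque": the same for the moment, N m; "gripper_width": finger opening in mm; "grasp_force": force on a finger pad.
Only numpy, scipy, OpenCV 4.12 (cv2) and the standard library are available. Lean on these libraries where they do the work, as an engineer would, in place of code of your own. Each camera call takes 0.05 s, during which the arm holds its last target. There are 200 camera calls.

## Working session

There is one attempt and no reset: what is moved stays moved. The work goes in short steps, Python scripts to look and compute and a tool call to move; the robot and the scene stay as the last step left them, time stands still between calls to the robot, and variables do not carry over. Pictures are saved under pics/ and viewed, at most 10 in all, crops included, and the job is handed in when it is done.

Besides the shell and the picture viewer there is one more tool, called after "Emit:" as name([rows], argument=value, ...), one row to a line, values as JSON. step_arm: Moves the arm, as the interface text tells. Its arguments: {"type":"object","properties":{"motion":{"type":"array","items":{"type":"array","items":{"type":"array","items":{"type":"number"}}}},"grip":{"type":"number"},"squeeze":{"type":"number"}},"required":["motion"]}

```bash
mkdir -p pics
cat > h.py <<'E'
import numpy as np, cv2
from scipy.spatial.transform import Rotation as R
from cell import ctrl
def cam(n):
    m=ctrl.camera_model(n); a=np.array(m["attitude"],float)
    M=a if a.shape==(3,3) else R.from_quat(a).as_matrix()
    return np.array(m["mtx"]),np.array(m["eye"]),M,m
def w(n,p):
    K,e,M,_=cam(n); return e+M@np.array(p)
def ray(n,uv,z):
    K,e,M,_=cam(n); d=np.linalg.inv(K)@np.array([uv[0],uv[1],1.]); d=M@np.array([d[0],-d[1],-d[2]])
    return e+d*(z-e[2])/d[2]
def px(n,P):
    K,e,M,_=cam(n); c=M.T@(np.array(P)-e); q=K@np.array([c[0],-c[1],-c[2]]); return q[:2]/q[2]
def snap(n,f=None):
    im=ctrl.get_image(n)
    if f: cv2.imwrite('pics/'+f,cv2.cvtColor(im,cv2.COLOR_RGB2BGR))
    return im
E
python3 - <<'E'
from h import *
a=snap('top');b=snap('side')
cv2.imwrite('pics/a.png',cv2.cvtColor(np.vstack([a,b]),cv2.COLOR_RGB2BGR)[:, :])
im=cv2.imread('pics/a.png');cv2.imwrite('pics/top.png',im[:400]);cv2.imwrite('pics/side.png',im[400:])
for n in('top','side'):
    m=cam(n)[3];print(n,{k:(np.round(v,2).tolist() if k!='name' else v) for k,v in m.items()})
    for l in ['cap','cap_fin','cap_eye','peg','peg_tip','pin_pan','plug_tray','jig_block','spare_plug','tin']:
        print(l,[(np.round(w(n,r['location'])).astype(int).tolist(),np.round(px(n,w(n,r['location']))).astype(int).tolist(),round(r['score'],2)) for r in ctrl.search_frame(l,n)[:4]])
print(ctrl.observe()['time_s'])
E
```

```text
top {'mtx': [[365.21, 0.0, 318.97], [0.0, 365.21, 199.08], [0.0, 0.0, 1.0]], 'eye': [302.4, 49.72, 996.84], 'attitude': [-0.08, 0.09, 0.71, -0.7]}
cap [([487, -39, 60], [350, 218], 0.56)]
cap_fin [([487, -33, 66], [348, 218], 0.7)]
cap_eye [([488, -41, 59], [351, 218], 0.8), ([651, 109, 44], [294, 161], 0.34)]
peg [([600, 262, 193], [224, 161], 0.6)]
peg_tip []
pin_pan [([614, -224, 8], [412, 177], 0.87), ([485, -40, 62], [351, 219], 0.44)]
plug_tray [([450, -234, 9], [420, 234], 0.97), ([234, -285, 4], [446, 317], 0.85), ([526, -400, 5], [477, 207], 0.83)]
jig_block [([653, 111, 45], [293, 161], 0.66)]
spare_plug [([381, 227, 56], [247, 261], 0.64)]
tin [([481, 440, 91], [161, 220], 0.68)]
side {'mtx': [[441.87, 0.0, 313.3], [0.0, 441.87, 198.61], [0.0, 0.0, 1.0]], 'eye': [458.41, 732.5, 1005.66], 'attitude': [-0.01, 0.34, 0.94, -0.01]}
cap [([490, -22, 59], [313, 209], 0.7)]
cap_fin [([492, -27, 62], [312, 207], 0.81)]
cap_eye [([489, -26, 55], [314, 209], 0.69)]
peg []
peg_tip [([598, 265, 187], [257, 277], 0.43)]
pin_pan [([614, -230, 1], [276, 168], 0.95)]
plug_tray [([229, -283, 10], [398, 157], 0.94), ([520, -397, 3], [308, 133], 0.66), ([452, -235, 7], [328, 167], 0.61)]
jig_block [([650, 114, 39], [250, 254], 0.91)]
spare_plug [([384, 242, 52], [354, 299], 0.55)]
tin [([484, 451, 90], [308, 384], 0.94), ([713, -115, 34], [238, 188], 0.65), ([493, -21, 58], [312, 210], 0.33)]
1.1
```

Run:
```python
import cv2
t=cv2.imread('pics/top.png');s=cv2.imread('pics/side.png')
cv2.imwrite('pics/t2.png',cv2.resize(t[110:350,140:500],(800,533),interpolation=cv2.INTER_CUBIC))
cv2.imwrite('pics/s2.png',cv2.resize(s[110:350,180:480],(740,592),interpolation=cv2.INTER_CUBIC))
```

```text
(no output)
```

View pics/t2.png

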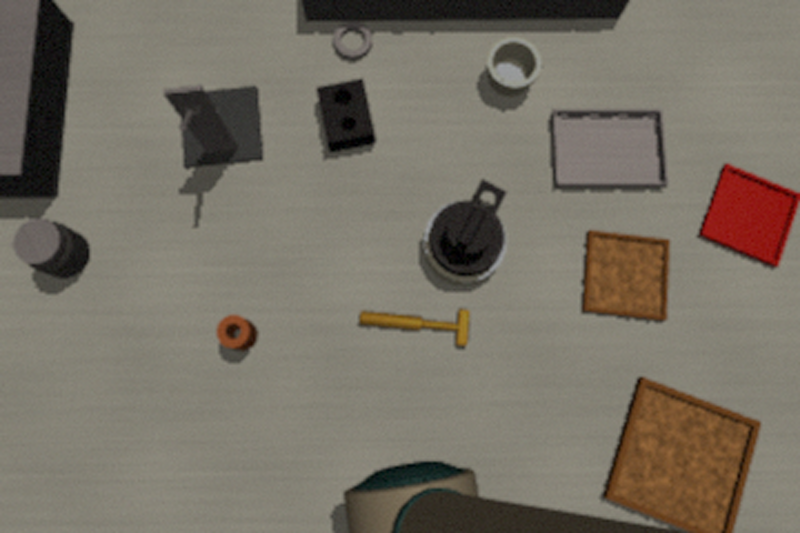

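View pics/s2.png

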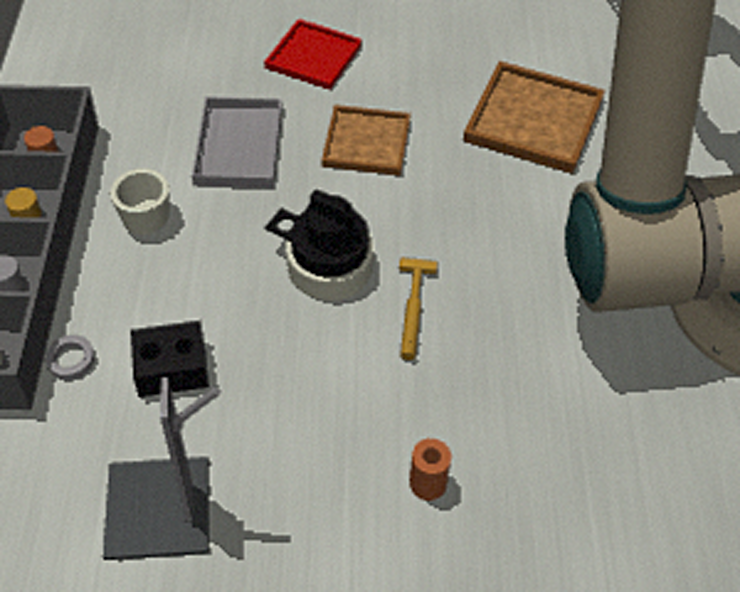

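Run:
```python
from h import *
o=ctrl.observe();Rt=R.from_quat(o['tcp_rot']).as_matrix();print(Rt.round(3))
K,e,M,m=cam('wrist');print(K.round(1),(Rt.T@(e-np.array(o['tool_pos']))).round(1),(Rt.T@M).round(3))
# peg from views
print('side tip',ray('side',(268,268.5),214.8).round(),'root',ray('side',(249.7,280.2),165).round())
f=lambda n,u,v:(140+u/2.2222,110+v/2.2222)
# tab end edges (pt on cap at z~41): tip midpoint crop(493,187); skirt axis
for c,z in [((493,187),41),((466,240),60),((487,197),38.5)]: print(c,ray('top',f(0,*c),z).round())
import cv2
im=cv2.imread('pics/top.png');cv2.imwrite('pics/c3.png',np.hstack([cv2.resize(im[140:220,200:270],(420,480),interpolation=cv2.INTER_CUBIC),cv2.resize(im[185:245,325:372],(376,480),interpolation=cv2.INTER_CUBIC)]))
```

```text
[[ 0.965  0.264  0.   ]
 [ 0.264 -0.965 -0.   ]
 [-0.     0.    -1.   ]]
[[318.5   0.  313.7]
 [  0.  318.5 200.6]
 [  0.    0.    1. ]] [  84.4    0.6 -154.8] [[ 0.001  0.958  0.287]
 [ 1.    -0.001 -0.   ]
 [ 0.     0.287 -0.958]]
side tip [573. 261. 215.] root [616. 262. 165.]
(493, 187) [557. -75.  41.]
(466, 240) [487. -38.  60.]
(487, 197) [545. -68.  38.]
```

View pics/c3.png

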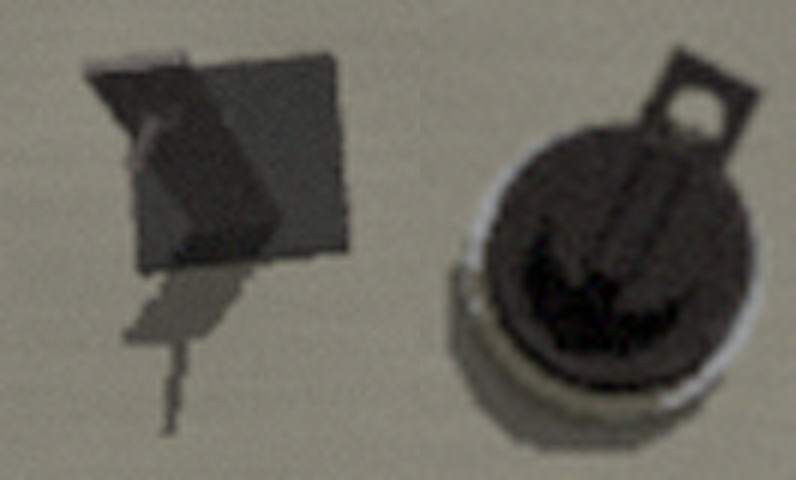

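```bash
cat >> h.py <<'E'
def frame(z,x):
    z=np.array(z,float);z/=np.linalg.norm(z);x=np.array(x,float);x-=z*(x@z);x/=np.linalg.norm(x)
    return np.column_stack([x,np.cross(z,x),z])
def down(yaw): 
    a=np.radians(yaw);return frame([0,0,-1],[np.cos(a),np.sin(a),0])
def plan(P,Rt,pose=None,slow=1.,nd=2):
    """rows from pose to (P,Rt); returns the pose reached by the rounded rows"""
    if pose is None:
        o=ctrl.observe();pose=(np.array(o['tool_pos']),R.from_quat(o['tcp_rot']).as_matrix())
    p,r=pose;n=1;P=np.array(P,float)
    rv=R.from_matrix(r.T@Rt).as_rotvec()
    while True:
        rows=[];q=p.copy();rr=r.copy()
        for i in range(n):
            s=rr.T@((P-q)/(n-i))/30;t=np.degrees(R.from_matrix(rr.T@Rt).as_rotvec())/(n-i)/5
            row=np.round(np.r_[s,t],nd)+0.;rows.append(row)
            q=q+rr@row[:3]*30;rr=rr@R.from_rotvec(np.radians(row[3:]*5)).as_matrix()
        a=np.abs(rows)
        if a.max()<=1/slow and max(np.linalg.norm(x[:3]) for x in rows)<=1.6: break
        n+=1
    print(n,'rows ->',q.round(1))
    for i in range(0,n,10): print(str([[float('%g'%v) for v in x] for x in rows[i:i+10]]).replace(' ',''))
    return q,rr
E
python3 - <<'E'
from h import *
plan([520,262,330],down(0))
E
```

```text
27 rows -> [519.9 261.9 330. ]
[[0.7,-0.85,-0.12,0.0,0.0,0.11],[0.7,-0.86,-0.12,0.0,0.0,0.11],[0.69,-0.87,-0.12,0.0,0.0,0.11],[0.68,-0.87,-0.12,0.0,0.0,0.11],[0.67,-0.88,-0.12,0.0,0.0,0.11],[0.66,-0.89,-0.12,0.0,0.0,0.11],[0.65,-0.89,-0.12,0.0,0.0,0.11],[0.65,-0.9,-0.12,0.0,0.0,0.11],[0.64,-0.9,-0.12,0.0,0.0,0.11],[0.63,-0.91,-0.12,0.0,0.0,0.11]]
[[0.62,-0.92,-0.12,0.0,0.0,0.12],[0.61,-0.92,-0.13,0.0,0.0,0.11],[0.6,-0.93,-0.12,0.0,0.0,0.12],[0.59,-0.93,-0.13,0.0,0.0,0.11],[0.58,-0.94,-0.12,0.0,0.0,0.12],[0.57,-0.95,-0.13,0.0,0.0,0.11],[0.56,-0.95,-0.12,0.0,0.0,0.12],[0.55,-0.96,-0.13,0.0,0.0,0.11],[0.55,-0.96,-0.12,0.0,0.0,0.12],[0.53,-0.97,-0.13,0.0,0.0,0.11]]
[[0.53,-0.97,-0.12,0.0,0.0,0.12],[0.52,-0.98,-0.13,0.0,0.0,0.11],[0.5,-0.98,-0.12,0.0,0.0,0.12],[0.5,-0.99,-0.13,0.0,0.0,0.11],[0.48,-1.0,-0.12,0.0,0.0,0.12],[0.48,-1.0,-0.13,0.0,0.0,0.11],[0.46,-1.0,-0.12,0.0,0.0,0.12]]
```

Emit:
step_arm([
  [[0.7,-0.86,-0.12,0,0,0.11],[0.7,-0.86,-0.12,0,0,0.11],[0.7,-0.86,-0.12,0,0,0.11],[0.7,-0.86,-0.12,0,0,0.11],[0.67,-0.88,-0.12,0,0,0.11],[0.67,-0.88,-0.12,0,0,0.11],[0.65,-0.9,-0.12,0,0,0.11],[0.65,-0.9,-0.12,0,0,0.11],[0.65,-0.9,-0.12,0,0,0.11],[0.63,-0.9,-0.12,0,0,0.11]],
], grip=-1)

```text
time_s: 2.1
tool_pos: [290.0, -251.2, 266.8]
tcp_rot: [0.996, 0.085, 0.0, 0.0]
wrist_force: [0.4, 0.9, -0.7]
gripper_width: 94.0
grasp_force: 0.0
```

Emit:
step_arm([
  [[0.6,-0.93,-0.12,0,0,0.11],[0.6,-0.93,-0.12,0,0,0.11],[0.6,-0.93,-0.12,0,0,0.11],[0.6,-0.93,-0.12,0,0,0.11],[0.57,-0.95,-0.12,0,0,0.11],[0.57,-0.95,-0.12,0,0,0.11],[0.55,-0.95,-0.12,0,0,0.12],[0.55,-0.96,-0.12,0,0,0.12],[0.55,-0.96,-0.12,0,0,0.12],[0.53,-0.97,-0.12,0,0,0.12]],
])

```text
time_s: 3.1
tool_pos: [424.3, 52.3, 302.8]
tcp_rot: [0.999, 0.036, 0.0, 0.0]
wrist_force: [0.3, 0.2, -0.8]
gripper_width: 94.1
grasp_force: 0.0
```

Emit:
step_arm([
  [[0.52,-0.98,-0.12,0,0,0.12],[0.52,-0.98,-0.12,0,0,0.12],[0.5,-0.98,-0.12,0,0,0.12],[0.5,-0.98,-0.12,0,0,0.12],[0.5,-1,-0.12,0,0,0.12],[0.47,-1,-0.12,0,0,0.12],[0.46,-1,-0.12,0,0,0.12],[0,0,0,0,0,0],[0,0,0,0,0,0]],
])

```text
time_s: 4.0
tool_pos: [519.5, 262.7, 327.1]
tcp_rot: [1.0, -0.0, -0.001, 0.001]
wrist_force: [0.0, 0.1, 0.3]
gripper_width: 94.2
grasp_force: 0.0
```

Run:
```python
from h import *
im=snap('wrist','w1.png')
for l in('peg','peg_tip'):
    print(l,[(w('wrist',r['location']).round(),px('wrist',w('wrist',r['location'])).round(),r['score']) for r in ctrl.search_frame(l,'wrist')])
for P in ([573,261,215],[616,262,165]): print(px('wrist',P).round())
c=[cam('wrist')[i] for i in range(3)]; np.savez('w1.npz',K=c[0],e=c[1],M=c[2])
```

```text
peg [(array([599., 257., 196.]), array([318., 111.]), 0.72)]
peg_tip [(array([600., 260., 194.]), array([315., 110.]), 0.84)]
[313. 144.]
[312.  92.]
```

View pics/w1.png

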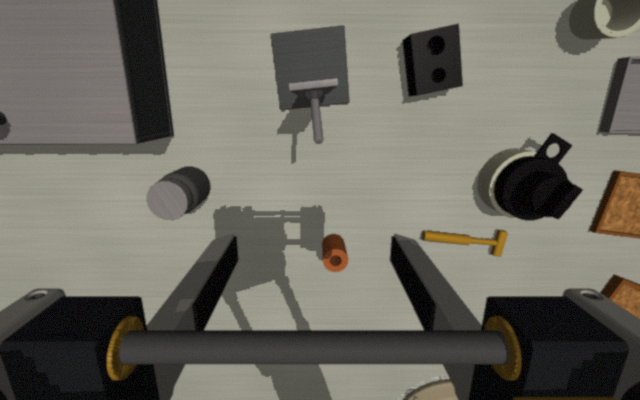

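Run:
```python
from h import *
im=cv2.imread('pics/w1.png');cv2.imwrite('pics/w1c.png',cv2.resize(im[75:150,280:350],(560,600),interpolation=cv2.INTER_CUBIC))
```

```text
(no output)
```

View pics/w1c.png

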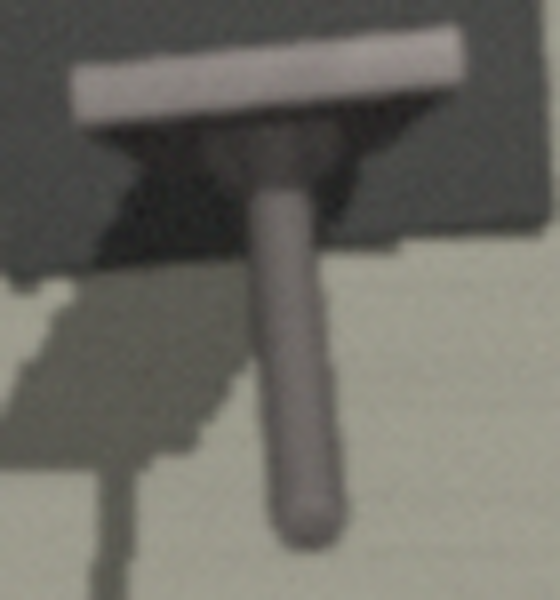

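Run:
```python
from h import *
f=lambda x,y:(280+(x+.5)/8-.5,75+(y+.5)/8-.5)
tip=ray('wrist',f(310,523),214.8);A=ray('wrist',f(80,122),210);B=ray('wrist',f(465,80),210)
d=B-A;print(tip.round(1),A.round(1),B.round(1),np.linalg.norm(d))
n=np.array([d[1],-d[0],0]);n/=np.linalg.norm(n);n=n if n[0]<0 else -n
# axis plane: camera eye, tip, axis point
K,e,M,_=cam('wrist')
g=lambda uv:M@(np.linalg.inv(K)@np.array([*uv,1])*np.array([1,-1,-1]))
N=np.cross(g(f(310,523)),g(f(283,200)))
az=[]
for a in np.radians(np.arange(160,221,.25)):
    v=np.array([.643*np.cos(a),.643*np.sin(a),.766]);az.append((abs(v@N),np.degrees(a)))
print('az edge',np.degrees(np.arctan2(n[1],n[0])),'az axis',min(az)[1])
m=(A+B)/2; t=tip-n*41.8; print('root from tip',t.round(1),'mid plate',m.round(1))
print('side tip px',px('side',tip),'top tip',px('top',tip), px('top',t))
```

```text
[576.1 257.  214.8] [615.7 280.2 210. ] [619.6 241.4 210. ] 39.03217947426498
az edge -174.24432383932137 az axis 184.5
root from tip [617.7 261.2 214.8] mid plate [617.7 260.8 210. ]
side tip px [266.50477171 266.67279644] top tip [223.50146248 167.36200561] [222.60559784 150.10306559]
```

Run:
```python
from h import *
plan([434,-8,250],down(-28.5),nd=1)
```

```text
10 rows -> [433.7  -7.9 249.9]
[[-0.3,0.9,0.3,0.0,0.0,0.6],[-0.2,0.9,0.3,0.0,0.0,0.6],[-0.2,0.9,0.2,0.0,0.0,0.6],[-0.1,0.9,0.3,0.0,0.0,0.6],[-0.1,0.9,0.2,0.0,0.0,0.5],[-0.1,1.0,0.3,0.0,0.0,0.6],[0.0,1.0,0.2,0.0,0.0,0.5],[0.1,0.9,0.3,0.0,0.0,0.6],[0.1,1.0,0.2,0.0,0.0,0.5],[0.1,0.9,0.3,0.0,0.0,0.6]]
```

Emit:
step_arm([
  [[-0.3,0.9,0.3,0,0,0.6],[-0.2,0.9,0.3,0,0,0.6],[-0.2,0.9,0.2,0,0,0.6],[-0.1,0.9,0.3,0,0,0.6],[-0.1,0.9,0.2,0,0,0.5],[-0.1,1,0.3,0,0,0.6],[0,1,0.2,0,0,0.5],[0.1,0.9,0.3,0,0,0.6],[0.1,1,0.2,0,0,0.5],[0.1,0.9,0.3,0,0,0.6]],
])

```text
time_s: 5.15
tool_pos: [433.4, -8.8, 250.0]
tcp_rot: [0.969, -0.249, 0.001, 0.0]
wrist_force: [-0.2, -1.1, 0.1]
gripper_width: 94.1
grasp_force: 0.0
```

Emit:
step_arm([
  [[0,0,0,0,0,0],[0,0,0,0,0,0]],
])

```text
time_s: 5.35
tool_pos: [434.0, -7.3, 250.0]
tcp_rot: [0.969, -0.248, 0.0, -0.0]
wrist_force: [0.1, -0.2, -0.4]
gripper_width: 94.1
grasp_force: 0.0
```

Run:
```python
from h import *
im=snap('wrist','w2.png')
for l in('cap','cap_fin','cap_eye'):
    print(l,[(w('wrist',r['location']).round(),px('wrist',w('wrist',r['location'])).round(),r['score']) for r in ctrl.search_frame(l,'wrist')])
o=ctrl.observe();print(o['tool_pos'],np.array(o['joint_positions']).round(2))
```

```text
cap [(array([502., -46.,  62.]), array([316., 112.]), 0.88)]
cap_fin [(array([505., -45.,  61.]), array([314., 110.]), 0.6)]
cap_eye [(array([503., -46.,  59.]), array([316., 111.]), 0.92), (array([401., 223.,  50.]), array([167., 290.]), 0.28)]
[434.92163273  -6.23438934 250.10271624] [-0.17  0.05  1.74  0.    1.35  1.89]
```

View pics/w2.png

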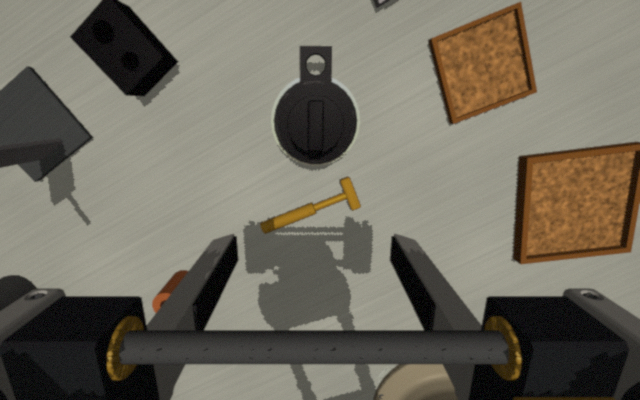

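```bash
python3 - <<'E'
from h import *
eye=ray('wrist',(316,64),40);fin=ray('wrist',(316,126.5),117);sk=ray('wrist',(316,121),60)
d=eye-fin;print(eye.round(1),fin.round(1),sk.round(1),np.hypot(*d[:2]),np.degrees(np.arctan2(d[1],d[0])))
print('tab edges',[ray('wrist',q,41).round(1) for q in((300.5,47),(331.5,47))])
for r in(0,22,-22):
    a=np.radians(-28.7);P=[fin[0]+r*np.cos(a),fin[1]+r*np.sin(a),117];print(px('wrist',P).round(1))
E
python3 - <<'E'
import cv2
im=cv2.imread('pics/w2.png');cv2.imwrite('pics/w2c.png',cv2.convertScaleAbs(cv2.resize(im[38:170,265:367],(464,600),interpolation=cv2.INTER_CUBIC),alpha=2.2))
E
```

```text
[545.2 -68.9  40. ] [492.7 -40.  117. ] [494.4 -41.3  60. ] 59.92772354979452 -28.844050533309183
tab edges [array([567.2, -62.4,  41. ]), array([551.8, -90.8,  41. ])]
[316.  126.5]
[316.1 100.4]
[315.9 151.5]
```

View pics/w2c.png

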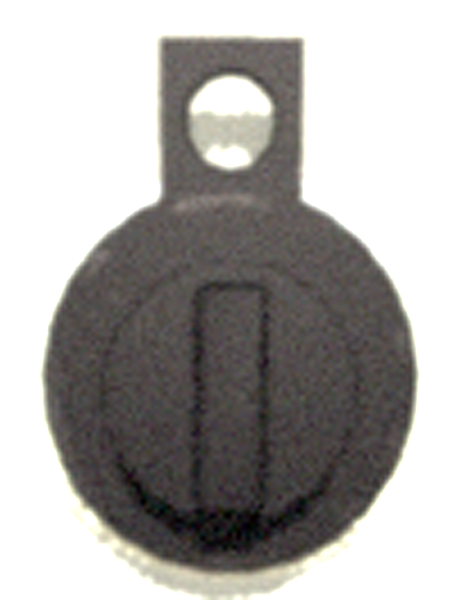

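Run:
```python
from h import *
p=plan([492.7,-40,175],down(-28.7),nd=2)
plan([492.7,-40,123],down(-28.7),pose=p,nd=2,slow=1.5)
```

```text
3 rows -> [492.7 -40.1 175.1]
[[0.74,0.02,0.84,0.0,0.0,0.01],[0.74,0.02,0.83,0.0,-0.01,0.01],[0.75,0.03,0.83,-0.01,0.0,0.01]]
3 rows -> [492.7 -40.1 122.9]
[[0.0,0.0,0.58,0.0,0.0,0.0],[0.0,0.0,0.58,0.0,0.0,0.0],[0.0,0.0,0.58,0.0,0.0,0.0]]
```

Emit:
step_arm([
  [[0.74,0.02,0.84,0,0,0.01],[0.74,0.02,0.83,0,0,0.01],[0.75,0.03,0.83,0,0,0.01],[0,0,0.6,0,0,0],[0,0,0.6,0,0,0],[0,0,0.54,0,0,0]],
])

```text
time_s: 6.15
tool_pos: [492.7, -40.0, 121.5]
tcp_rot: [0.969, -0.248, -0.0, -0.0]
wrist_force: [-0.5, -0.1, 0.0]
gripper_width: 94.2
grasp_force: 0.0
```

Emit:
step_arm([
  [[0,0,0,0,0,0],[0,0,0,0,0,0],[0,0,0,0,0,0],[0,0,0,0,0,0],[0,0,0,0,0,0],[0,0,0,0,0,0],[0,0,0,0,0,0]],
], grip=1, squeeze=30)

```text
time_s: 6.85
tool_pos: [492.3, -40.9, 122.7]
tcp_rot: [0.969, -0.248, 0.0, 0.0]
wrist_force: [0.6, 0.9, -0.4]
gripper_width: 41.8
grasp_force: 0.0
```

```bash
cat > o.py <<'E'
from h import *
o=ctrl.observe();Rt=R.from_quat(o['tcp_rot']).as_matrix()
print('t',round(o['time_s'],2),'p',np.round(o['tool_pos'],1),'yaw',np.degrees(np.arctan2(Rt[1,0],Rt[0,0])).round(2),'F',np.round(o['wrist_force'],1),'T',np.round(o['wrist_torque'],2),'w',round(o['gripper_width'],1),'g',round(o['grasp_force'],1),'j6eff',np.round(o['joint_efforts'][5],2),'j',np.round(o['joint_positions'],2))
E
python3 o.py
```

```text
t 6.85 p [492.3 -40.9 122.7] yaw -28.77 F [ 0.6  0.9 -0.4] T [ 0.08 -0.03 -0.01] w 41.8 g 0.0 j6eff 0.0 j [-0.22  0.24  1.84 -0.    1.06  1.85]
```

Emit:
step_arm([
  [[0,0,0,0,0,0],[0,0,0,0,0,0],[0,0,0,0,0,0],[0,0,0,0,0,0],[0,0,0,0,0,0],[0,0,0,0,0,0]],
])

```text
time_s: 7.45
tool_pos: [492.2, -40.9, 122.4]
tcp_rot: [0.969, -0.248, 0.0, 0.0]
wrist_force: [-0.3, 0.1, 0.0]
gripper_width: 13.8
grasp_force: 30.0
```

```bash
python3 o.py
```

```text
t 7.45 p [492.2 -40.9 122.4] yaw -28.77 F [-0.3  0.1  0. ] T [0.04 0.01 0.04] w 13.8 g 30.0 j6eff -0.0 j [-0.22  0.24  1.84 -0.    1.06  1.85]
```

Emit:
step_arm([
  [[0,0,0,0,0,-0.5],[0,0,0,0,0,-0.5],[0,0,0,0,0,-0.5],[0,0,0,0,0,-0.5],[0,0,0,0,0,0]],
])

```text
time_s: 7.95
tool_pos: [492.2, -40.9, 122.4]
tcp_rot: [0.987, -0.163, -0.0, 0.0]
wrist_force: [0.0, -0.6, -0.5]
gripper_width: 13.9
grasp_force: 30.0
```

```bash
python3 o.py
```

```text
t 7.95 p [492.2 -40.9 122.4] yaw -18.77 F [ 0.  -0.6 -0.5] T [ 0.06 -0.    0.05] w 13.9 g 30.0 j6eff -0.13 j [-0.22  0.24  1.84 -0.    1.06  1.67]
```

Emit:
step_arm([
  [[0,0,0,0,0,-0.5],[0,0,0,0,0,-0.5],[0,0,0,0,0,-0.5],[0,0,0,0,0,-0.5],[0,0,0,0,0,0]],
])

```text
time_s: 8.45
tool_pos: [492.2, -40.9, 122.4]
tcp_rot: [0.997, -0.077, -0.0, 0.0]
wrist_force: [0.4, -0.5, -0.1]
gripper_width: 13.7
grasp_force: 30.0
```

```bash
python3 o.py
```

```text
t 8.45 p [492.2 -40.9 122.4] yaw -8.81 F [ 0.4 -0.5 -0.1] T [ 0.04 -0.01  0.04] w 13.7 g 30.0 j6eff -0.13 j [-0.22  0.24  1.84 -0.    1.06  1.5 ]
```

Emit:
step_arm([
  [[0,0,0,0,0,-0.5],[0,0,0,0,0,-0.5]],
])

```text
time_s: 8.65
tool_pos: [492.2, -40.9, 122.4]
tcp_rot: [0.999, -0.033, -0.0, 0.0]
wrist_force: [-1.0, -0.4, 0.1]
gripper_width: 13.4
grasp_force: 30.0
```

```bash
python3 o.py
```

```text
t 8.65 p [492.2 -40.9 122.4] yaw -3.77 F [-1.  -0.4  0.1] T [ 0.09 -0.   -0.07] w 13.4 g 30.0 j6eff 0.31 j [-0.22  0.24  1.84 -0.    1.06  1.41]
```

Emit:
step_arm([
  [[0,0,0,0,0,-0.5],[0,0,0,0,0,-0.5]],
])

```text
time_s: 8.85
tool_pos: [492.2, -40.8, 122.4]
tcp_rot: [1.0, 0.011, -0.0, 0.0]
wrist_force: [0.1, -0.4, 0.7]
gripper_width: 14.2
grasp_force: 30.0
```

```bash
python3 o.py
```

```text
t 8.85 p [492.2 -40.8 122.4] yaw 1.23 F [ 0.1 -0.4  0.7] T [-0.02 -0.   -0.05] w 14.2 g 30.0 j6eff 0.31 j [-0.22  0.24  1.84 -0.    1.06  1.33]
```

Emit:
step_arm([
  [[0,0,0,0,0,0]],
])

```text
time_s: 8.95
tool_pos: [492.2, -40.8, 122.4]
tcp_rot: [1.0, 0.01, -0.0, 0.0]
wrist_force: [-0.3, 1.0, -0.5]
gripper_width: 13.6
grasp_force: 30.0
```

```bash
python3 o.py
```

```text
t 8.95 p [492.2 -40.8 122.4] yaw 1.16 F [-0.3  1.  -0.5] T [-0.01  0.01  0.05] w 13.6 g 30.0 j6eff -0.13 j [-0.22  0.24  1.84 -0.    1.06  1.33]
```

Emit:
step_arm([
  [[0,0,0,0,0,-0.5]],
])

```text
time_s: 9.05
tool_pos: [492.2, -40.9, 122.4]
tcp_rot: [0.999, 0.032, -0.0, 0.0]
wrist_force: [0.4, 0.8, 0.1]
gripper_width: 13.5
grasp_force: 30.0
```

```bash
python3 o.py
```

```text
t 9.05 p [492.2 -40.9 122.4] yaw 3.67 F [0.4 0.8 0.1] T [-0.02 -0.02 -0.03] w 13.5 g 30.0 j6eff 0.46 j [-0.22  0.24  1.84 -0.    1.06  1.28]
```

Emit:
step_arm([
  [[0,0,0,0,0,-0.5]],
])

```text
time_s: 9.15
tool_pos: [492.2, -40.8, 122.4]
tcp_rot: [0.999, 0.054, -0.0, 0.0]
wrist_force: [0.7, -0.1, -0.0]
gripper_width: 13.3
grasp_force: 30.0
```

```bash
python3 o.py
```

```text
t 9.15 p [492.2 -40.8 122.4] yaw 6.21 F [ 0.7 -0.1 -0. ] T [-0.02  0.06 -0.07] w 13.3 g 30.0 j6eff 0.31 j [-0.22  0.24  1.84 -0.    1.06  1.24]
```

Emit:
step_arm([
  [[0,0,0,0,0,-0.5],[0,0,0,0,0,-0.5]],
])

```text
time_s: 9.35
tool_pos: [492.2, -40.8, 122.4]
tcp_rot: [0.995, 0.098, -0.0, 0.0]
wrist_force: [-0.1, 0.3, -0.7]
gripper_width: 13.6
grasp_force: 30.0
```

```bash
python3 o.py
```

```text
t 9.35 p [492.2 -40.8 122.4] yaw 11.21 F [-0.1  0.3 -0.7] T [-0.02  0.07 -0.09] w 13.6 g 30.0 j6eff 0.31 j [-0.22  0.24  1.84 -0.    1.06  1.15]
```

Emit:
step_arm([
  [[0,0,0,0,0,-0.5],[0,0,0,0,0,-0.5]],
])

```text
time_s: 9.55
tool_pos: [492.2, -40.9, 122.4]
tcp_rot: [0.99, 0.141, -0.0, 0.0]
wrist_force: [0.9, -0.0, 0.1]
gripper_width: 13.9
grasp_force: 30.0
```

```bash
python3 o.py
```

```text
t 9.55 p [492.2 -40.9 122.4] yaw 16.21 F [ 0.9 -0.   0.1] T [ 0.01 -0.01 -0.04] w 13.9 g 30.0 j6eff 0.31 j [-0.22  0.24  1.84 -0.    1.06  1.06]
```

Emit:
step_arm([
  [[0,0,0,0,0,-0.5],[0,0,0,0,0,-0.5]],
])

```text
time_s: 9.75
tool_pos: [492.2, -40.9, 122.4]
tcp_rot: [0.983, 0.184, -0.0, 0.0]
wrist_force: [-0.1, -0.4, 0.1]
gripper_width: 13.7
grasp_force: 30.0
```

```bash
python3 o.py
```

```text
t 9.75 p [492.2 -40.9 122.4] yaw 21.2 F [-0.1 -0.4  0.1] T [-0.01  0.02  0.01] w 13.7 g 30.0 j6eff 0.31 j [-0.22  0.24  1.84 -0.    1.06  0.98]
```

Emit:
step_arm([
  [[0,0,0,0,0,-0.5],[0,0,0,0,0,-0.5]],
])

```text
time_s: 9.95
tool_pos: [492.2, -40.8, 122.4]
tcp_rot: [0.974, 0.227, 0.0, 0.0]
wrist_force: [0.3, 0.0, -0.9]
gripper_width: 13.9
grasp_force: 30.0
```

```bash
python3 o.py
```

```text
t 9.95 p [492.2 -40.8 122.4] yaw 26.21 F [ 0.3  0.  -0.9] T [-0.03  0.02 -0.04] w 13.9 g 30.0 j6eff 0.31 j [-0.22  0.24  1.84 -0.    1.06  0.89]
```

Emit:
step_arm([
  [[0,0,0,0,0,-0.5],[0,0,0,0,0,-0.5]],
])

```text
time_s: 10.15
tool_pos: [492.4, -40.5, 122.4]
tcp_rot: [0.963, 0.268, 0.0, -0.0]
wrist_force: [0.5, 1.0, -0.1]
gripper_width: 14.1
grasp_force: 30.2
```

```bash
python3 o.py
```

```text
t 10.15 p [492.4 -40.5 122.4] yaw 31.15 F [ 0.5  1.  -0.1] T [ 0.08 -0.12 -0.45] w 14.1 g 30.2 j6eff -0.08 j [-0.22  0.24  1.84  0.    1.06  0.8 ]
```

Emit:
step_arm([
  [[0,0,0,0,0,-0.5],[0,0,0,0,0,-0.5]],
])

```text
time_s: 10.35
tool_pos: [492.2, -40.6, 122.4]
tcp_rot: [0.951, 0.31, 0.0, -0.0]
wrist_force: [0.5, 0.7, -0.7]
gripper_width: 14.3
grasp_force: 32.3
```

```bash
python3 o.py
```

```text
t 10.35 p [492.2 -40.6 122.4] yaw 36.07 F [ 0.5  0.7 -0.7] T [ 0.06 -0.06 -0.8 ] w 14.3 g 32.3 j6eff -0.37 j [-0.22  0.24  1.84  0.    1.06  0.72]
```

Emit:
step_arm([
  [[0,0,0,0,0,0.5],[0,0,-0.1,0,0,0],[0,0,-0.1,0,0,0]],
], squeeze=45)

```text
time_s: 10.65
tool_pos: [491.4, -40.5, 127.0]
tcp_rot: [0.957, 0.289, -0.001, -0.001]
wrist_force: [1.7, -0.5, -13.1]
gripper_width: 14.0
grasp_force: 45.4
```

```bash
python3 o.py
```

```text
t 10.65 p [491.4 -40.5 127. ] yaw 33.65 F [  1.7  -0.5 -13.1] T [-0.06 -0.53 -0.59] w 14.0 g 45.4 j6eff -0.59 j [-0.22  0.24  1.84  0.    1.07  0.76]
```

Emit:
step_arm([
  [[0,0,0,0,0,0.4],[0,0,-0.1,0,0,0],[0,0,-0.1,0,0,0]],
])

```text
time_s: 10.95
tool_pos: [492.2, -41.0, 135.1]
tcp_rot: [0.962, 0.274, -0.0, 0.0]
wrist_force: [-0.6, -0.0, -2.2]
gripper_width: 13.5
grasp_force: 44.8
```

```bash
python3 o.py
```

```text
t 10.95 p [492.2 -41.  135.1] yaw 31.84 F [-0.6 -0.  -2.2] T [0.   0.02 0.02] w 13.5 g 44.8 j6eff 0.01 j [-0.22  0.23  1.82 -0.    1.09  0.79]
```

Emit:
step_arm([
  [[0,0,-0.6,0,0,0],[0,0,-1,0,0,0],[0,0,-1,0,0,0],[0,0,-1,0,0,0],[0,0,-0.4,0,0,0],[0,0,0,0,0,0],[0,0,0,0,0,0]],
])

```text
time_s: 11.65
tool_pos: [491.5, -40.7, 253.6]
tcp_rot: [0.962, 0.274, -0.001, -0.0]
wrist_force: [-0.1, -0.5, -2.8]
gripper_width: 13.5
grasp_force: 44.8
```

```bash
python3 o.py;python3 - <<'E'
from h import *
snap('wrist','w3.png')
print([(w('wrist',r['location']).round(),r['score']) for r in ctrl.search_frame('pin','wrist')],[(w('wrist',r['location']).round(),r['score']) for r in ctrl.search_frame('plug','wrist')])
o=ctrl.observe();Rt=R.from_quat(o['tcp_rot']).as_matrix();p=np.array(o['tool_pos'])
# predicted eye (tab top) if aligned
for X in ([59,0,122.4-41],[77,17,122.4-41],[77,-17,122.4-41]): print(px('wrist',p+Rt@np.array(X)).round(1))
im=cv2.imread('pics/w3.png');cv2.imwrite('pics/w3c.png',cv2.convertScaleAbs(im[0:400,170:470],alpha=1.8))
E
```

```text
t 11.65 p [491.5 -40.7 253.6] yaw 31.76 F [-0.1 -0.5 -2.8] T [-0.02  0.02 -0.  ] w 13.5 g 44.8 j6eff -0.0 j [-0.22  0.14  1.63 -0.    1.38  0.79]
[(array([403.,  50.,  13.]), 0.38)] []
[312.6 141.2]
[336.4 115.8]
[288.9 115.7]
```

View pics/w3c.png

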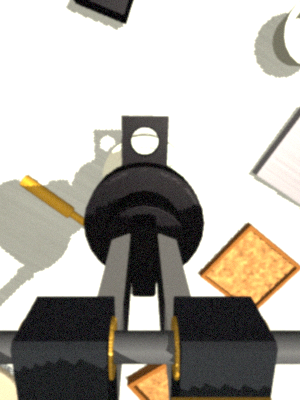

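Run:
```python
from h import *
im=cv2.imread('pics/w3.png',0).astype(float)
im=cv2.GaussianBlur(im,(0,0),.7)
th=60
for r in range(112,172,4):
    print(r,''.join('#' if v<th else '.' for v in im[r,284:346]))
```

```text
112 ..............................................................
116 ..............................................................
120 .........############################################.........
124 .........############################################.........
128 .........##############...............###############.........
132 .........##########........................##########.........
136 ........##########..........................#########.........
140 ........########..............................#######.........
144 .........########............................########.........
148 .........##########........................#########..........
152 ........##############.................#############..........
156 ........############################################..........
160 .........###########################################..........
164 ........############################################..........
168 ..#######################################################.....
```

```bash
cat >> h.py <<'E'
root=np.array([617.7,261.,165.]);a_=np.radians(185.2)
pz=np.array([np.cos(a_)*np.cos(np.radians(50)),np.sin(a_)*np.cos(np.radians(50)),np.sin(np.radians(50))])
pxx=np.array([-np.cos(a_)*np.sin(np.radians(50)),-np.sin(a_)*np.sin(np.radians(50)),np.cos(np.radians(50))])
RH=frame(-pz,pxx)@R.from_rotvec([0,0,np.radians(-1.4)]).as_matrix()
Et=np.array([59,1.45,84.])
def hang(s,dx=0,dy=0): return root+s*pz+dx*pxx+dy*np.cross(pz,pxx)-RH@Et
E
python3 - <<'E'
from h import *
p=plan(hang(120),RH,nd=1)
print(hang(120),hang(20),pz,pxx)
E
```

```text
10 rows -> [442.3 245.5 285.1]
[[0.4,-0.9,-0.1,-0.2,0.8,0.5],[0.3,-0.9,-0.1,-0.2,0.8,0.5],[0.3,-0.9,-0.1,-0.2,0.8,0.5],[0.3,-0.9,-0.1,-0.2,0.8,0.5],[0.2,-1.0,-0.1,-0.2,0.8,0.5],[0.2,-0.9,-0.1,-0.2,0.8,0.5],[0.1,-1.0,-0.1,-0.2,0.8,0.5],[0.1,-1.0,-0.1,-0.2,0.8,0.4],[0.1,-0.9,-0.1,-0.2,0.7,0.5],[0.1,-1.0,-0.1,-0.1,0.8,0.4]]
[442.08606825 245.02598221 283.33714645] [506.10028346 250.85173216 206.73270214] [-0.64014215 -0.0582575   0.76604444] [0.76289171 0.06942858 0.64278761]
```

Emit:
step_arm([
  [[0.4,-0.9,-0.1,-0.2,0.8,0.5],[0.3,-0.9,-0.1,-0.2,0.8,0.5],[0.3,-0.9,-0.1,-0.2,0.8,0.5],[0.3,-0.9,-0.1,-0.2,0.8,0.5],[0.2,-1,-0.1,-0.2,0.8,0.5],[0.2,-0.9,-0.1,-0.2,0.8,0.5],[0.1,-1,-0.1,-0.2,0.8,0.5],[0.1,-1,-0.1,-0.2,0.8,0.4],[0.1,-0.9,-0.1,-0.2,0.7,0.5],[0.1,-1,-0.1,-0.1,0.8,0.4]],
])

```text
time_s: 12.8
tool_pos: [443.6, 229.9, 282.2]
tcp_rot: [0.943, 0.064, 0.328, -0.008]
wrist_force: [0.9, -0.4, -3.1]
gripper_width: 13.6
grasp_force: 44.8
```

Emit:
step_arm([
  [[0,0,0,0,0,0],[0,0,0,0,0,0]],
])

```text
time_s: 13.0
tool_pos: [444.1, 229.5, 282.1]
tcp_rot: [0.943, 0.066, 0.326, -0.007]
wrist_force: [-0.3, 0.2, -1.8]
gripper_width: 13.6
grasp_force: 44.8
```

```bash
python3 o.py;python3 - <<'E'
from h import *
snap('wrist','w4.png')
tip=root+65*pz
o=ctrl.observe();Rt=R.from_quat(o['tcp_rot']).as_matrix();p=np.array(o['tool_pos'])
print('tip px',px('wrist',tip).round(1),'root',px('wrist',root).round(1),'eye',px('wrist',p+Rt@Et).round(1))
print('rot err',np.degrees(R.from_matrix(Rt.T@RH).as_rotvec()).round(2))
plan(hang(75),RH,nd=2)
im=cv2.imread('pics/w4.png');cv2.imwrite('pics/w4c.png',cv2.convertScaleAbs(cv2.resize(im[40:240,230:400],(510,600),interpolation=cv2.INTER_CUBIC),alpha=1.8))
E
```

```text
t 13.0 p [444.1 229.5 282.1] yaw 8.76 F [-0.3  0.2 -1.8] T [-0.04  0.58 -0.02] w 13.6 g 44.8 j6eff 0.07 j [ 0.53 -0.14  2.03 -0.43  0.68  2.22]
tip px [298.3 130. ] root [301.2 123.6] eye [315.  141.5]
rot err [-0.1   1.85  1.28]
2 rows -> [470.9 247.6 249. ]
[[0.03,-0.27,0.73,-0.01,0.19,0.13],[0.01,-0.27,0.72,-0.01,0.18,0.13]]
```

View pics/w4c.png

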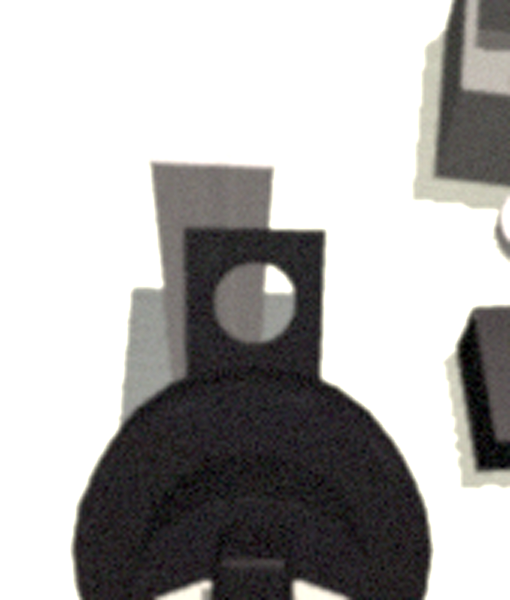

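Run:
```python
from h import *
plan(hang(105),RH,nd=2,slow=2.5)
```

```text
2 rows -> [451.5 245.8 271.9]
[[0.01,-0.27,0.23,-0.01,0.19,0.13],[0.0,-0.27,0.22,-0.01,0.18,0.13]]
```

Emit:
step_arm([
  [[0,-0.27,0.23,0,0.19,0.13],[0,-0.27,0.22,0,0.19,0.13],[0,0,0,0,0,0],[0,0,0,0,0,0]],
])

```text
time_s: 13.45
tool_pos: [452.3, 245.0, 272.5]
tcp_rot: [0.938, 0.053, 0.343, -0.012]
wrist_force: [-0.7, -0.3, -1.9]
gripper_width: 13.7
grasp_force: 44.8
```

```bash
python3 o.py;python3 - <<'E'
from h import *
snap('wrist','w5.png')
o=ctrl.observe();Rt=R.from_quat(o['tcp_rot']).as_matrix();p=np.array(o['tool_pos'])
print('tip px',px('wrist',root+65*pz).round(1),'root',px('wrist',root).round(1),'eye',px('wrist',p+Rt@Et).round(1))
print('rot err',np.degrees(R.from_matrix(Rt.T@RH).as_rotvec()).round(2),'axis err x,y', (frame(pxx,pz).T@(p+Rt@Et-root)).round(1))
im=cv2.GaussianBlur(cv2.imread('pics/w5.png',0).astype(float),(0,0),.6)
for r in range(120,166,2): print(r,''.join('%x'%min(15,int(v/8)) for v in im[r,288:346]))
E
```

```text
t 13.45 p [452.3 245.  272.5] yaw 6.84 F [-0.7 -0.3 -1.9] T [ 0.01  0.58 -0.  ] w 13.7 g 44.8 j6eff 0.02 j [ 0.57 -0.1   2.05 -0.54  0.62  2.38]
tip px [313.9 138.3] root [314.  132.4] eye [315.  141.6]
rot err [-0.06 -0.18 -0.16] axis err x,y [105.6   0.8   1.4]
120 fffe7422322332222222222222222222222222222222222335cfffffff
122 ffff7322222222222222222222322222233322223322222236dfffffff
124 fffe7322222222322232222222222232233223222333222337efffffff
126 fffe7322222223222332222222222222222222222222222237efffffff
128 ffff7322222222222333455777777666432222222222222237ffffffff
130 ffff842333332222246899abcccaaaa9876532222222222239ffffffff
132 ffff94222222222368aaabcdeeecbbba988765322222222249ffffffff
134 ffff94322222334689aaacefffffdbba988887532222222249ffffffff
136 ffff94322222346789aabeffffffeca988888875323222224affffffff
138 ffff9432222225788889bdffffffdb9888888876322222224bffffffff
140 ffff94322222357888889bceeedcb98888888887422222224bffffffff
142 ffff94222222357888888899a998888888888887422222224bffffffff
144 ffff942222223467888888888888888888888876322222225bffffffff
146 fffd732222222357788888888888888888888764222222224affffffff
148 bba85332222222357888888888888888888775322222222236accdffff
150 aa9743222222222335788888888888888776522222222222358aabefff
152 aa9743222222222222456778887788876542222222222222369aabefff
154 aa9742222222222222233344455554432222222222222222469aabdfff
156 aa9743222222212222222222232222222222222222222222469aabdfff
158 aa9853222222221222222222222222222222222222222222469aabdfff
160 aaa853222222222222222222222222222222222222222222479aabcfff
162 aaa85321222222222222222111112222222212222222222248aabbcfff
164 aaa853222221122222111111111111111111211211222222479aabcfff
```

Run:
```python
from h import *
o=ctrl.observe();Rt=R.from_quat(o['tcp_rot']).as_matrix();p=np.array(o['tool_pos'])
K,e,M,_=cam('wrist')
ct=Rt.T@(e-p);Mt=Rt.T@M
for uv,zt in [((312.5,136.5),84+40.6),((314.3,141),82)]:
    d=Mt@(np.linalg.inv(K)@np.array([*uv,1])*np.array([1,-1,-1])); print((ct+d*(zt-ct[2])/d[2]).round(2))
print('model tip',(Rt.T@(root+65*pz-p)).round(2))
```

```text
[ 58.96  -0.58 124.6 ]
[59.64  0.91 82.  ]
model tip [ 57.46   0.63 124.62]
```

Emit:
step_arm([
  [[-0.03,-0.04,0.4,0,0,0],[0,0,0.4,0,0,0],[0,0,0.4,0,0,0],[0,0,0.3,0,0,0]],
])

```text
time_s: 13.9
tool_pos: [480.5, 249.9, 236.4]
tcp_rot: [0.938, 0.054, 0.343, -0.013]
wrist_force: [-0.2, 0.2, -2.5]
gripper_width: 13.2
grasp_force: 44.8
```

```bash
python3 o.py;python3 - <<'E'
from h import *
snap('wrist','w6.png')
im=cv2.GaussianBlur(cv2.imread('pics/w6.png',0).astype(float),(0,0),.6)
for r in range(124,158,2): print(r,''.join('%x'%min(15,int(v/8)) for v in im[r,288:346]))
E
```

```text
t 13.9 p [480.5 249.9 236.4] yaw 6.91 F [-0.2  0.2 -2.5] T [-0.05  0.64  0.03] w 13.2 g 44.8 j6eff -0.08 j [ 0.54 -0.02  2.08 -0.6   0.51  2.44]
124 ffff8422232222222223223322222223222232232322222237efffffff
126 fffe7322232222223222222333332322222233222222222237efffffff
128 ffff8432222222222223445677776665433222333222222238ffffffff
130 ffff9432222222222357888888888888876532222222222349ffffffff
132 ffff942222222223579aaaa99accccbaaaa975322222222249ffffffff
134 ffff942222222346789bbbaaabcccccbbbba97532222222349ffffffff
136 ffff943222222468889abba9acdeeedcbbba9875322222224affffffff
138 ffff942222222578889abaabdfffffffdba99886422222224bffffffff
140 ffff94322222357888889abdffffffffeb998887422222235bffffffff
142 ffff943232223578888889adffffffffeb988887422222224bffffffff
144 ffff9432222224788888889bdeffffedba988876422222325bffffffff
146 ffffa42222223357888888899bccccba98888864322223335cffffffff
148 ffff942222222235788888888889888888887642222222235cffffffff
150 ddc95322222223223578888888888888888753222222222248efffffff
152 aaa743222222222223356788888888777643222222222222369abbbbbb
154 aa9743222221222222233344555554433222222222222222469aaabaab
156 aaa753222222222222222222223322222222222222222222469aaaabbb
```

Emit:
step_arm([
  [[0,0.02,0.3,0,0,0],[0,0.02,0.3,0,0,0],[0,0,0.3,0,0,0],[0,0,0.3,0,0,0],[0,0,0,0,0,0]],
])

```text
time_s: 14.45
tool_pos: [503.1, 250.8, 208.7]
tcp_rot: [0.938, 0.054, 0.342, -0.012]
wrist_force: [-1.3, 0.1, -2.1]
gripper_width: 13.4
grasp_force: 45.0
```

```bash
python3 o.py;python3 - <<'E'
from h import *
snap('wrist','w7.png')
o=ctrl.observe();Rt=R.from_quat(o['tcp_rot']).as_matrix();p=np.array(o['tool_pos'])
v=p+Rt@Et-root;print('s,x,y',v@pz,v@pxx,v@np.cross(pz,pxx),'rot',np.degrees(R.from_matrix(Rt.T@RH).as_rotvec()).round(2))
im=cv2.GaussianBlur(cv2.imread('pics/w7.png',0).astype(float),(0,0),.6)
for r in range(126,158,3): print(r,''.join('%x'%min(15,int(v/8)) for v in im[r,288:346]))
E
```

```text
t 14.45 p [503.1 250.8 208.7] yaw 6.93 F [-1.3  0.1 -2.1] T [-0.04  0.61  0.01] w 13.4 g 45.0 j6eff 0.09 j [ 0.51  0.04  2.1  -0.67  0.43  2.5 ]
s,x,y 24.12702914476283 -0.12919497275570838 0.5771698144689196 rot [-0.12 -0.15 -0.08]
126 fa6432222232232222223333333322212222222222222222358dffffff
129 fb742222222222222356788888888877654322222122222225afffffff
132 fc743222222222357888888888888888888753222332222336cfffffff
135 ff95322222223578aaaaa9abccccbaaabbaa98632222222348ffffffff
138 ffa5322222234689abbbaabcdeeeedccbbba9875322223225bffffffff
141 ffb63222222347899abbabceffffffdccbb99875322222236dffffffff
144 ffd732222232367889aabdffffffffffca998874322222239fffffffff
147 fff83222222223578889cefffffffffeb9887643222222249fffffffff
150 fffa42222222222346789bdffffffedb98753222222222239fffffffff
153 cc96332222222222222345678999876543222223322232237bffffffff
156 aa963222222222211111222211222222222222222222222358abbbabab
```

Emit:
step_arm([
  [[0,0,0.13,0,0,0],[0,0,0,0,0,0]],
])

```text
time_s: 14.7
tool_pos: [504.0, 250.9, 206.4]
tcp_rot: [0.938, 0.054, 0.342, -0.013]
wrist_force: [-9.3, -0.5, 0.9]
gripper_width: 13.5
grasp_force: 45.0
```

Emit:
step_arm([
  [[0,0,0,0,0,0],[0,0,0,0,0,0],[0,0,0,0,0,0],[0,0,0,0,0,0],[0,0,0,0,0,0],[0,0,0,0,0,0],[0,0,0,0,0,0],[0,0,0,0,0,0]],
], grip=-1)

```text
time_s: 15.5
tool_pos: [505.7, 251.5, 207.4]
tcp_rot: [0.938, 0.054, 0.344, -0.013]
wrist_force: [-0.2, 0.5, -1.1]
gripper_width: 74.2
grasp_force: 0.0
```

```bash
python3 o.py;python3 - <<'E'
from h import *
snap('side','s8.png');snap('wrist','w8.png')
for n in('side','wrist'):
  for l in('cap','cap_eye'): print(n,l,[(w(n,r['location']).round(),round(r['score'],2)) for r in ctrl.search_frame(l,n)])
E
```

```text
t 15.5 p [505.7 251.5 207.4] yaw 6.9 F [-0.2  0.5 -1.1] T [-0.04  0.29 -0.  ] w 74.2 g 0.0 j6eff 0.01 j [ 0.51  0.04  2.1  -0.68  0.42  2.51]
side cap [(array([589., 275., 127.]), 0.6)]
side cap_eye [(array([585., 271., 126.]), 0.97)]
wrist cap [(array([594., 257., 135.]), 0.66)]
wrist cap_eye [(array([594., 256., 131.]), 0.56)]
```

Run:
```python
from h import *
o=ctrl.observe();Rt=R.from_quat(o['tcp_rot']).as_matrix();p=np.array(o['tool_pos'])
plan([430,-41,170],down(0),pose=(p-60*Rt[:,2],Rt),nd=1)
```

```text
10 rows -> [430.9 -40.3 169.1]
[[-0.4,0.9,0.1,0.0,-0.8,0.1],[-0.3,0.9,0.1,0.0,-0.8,0.1],[-0.3,1.0,0.1,0.0,-0.8,0.1],[-0.3,1.0,0.1,0.0,-0.8,0.1],[-0.3,0.9,0.2,0.0,-0.8,0.1],[-0.3,1.0,0.2,-0.1,-0.8,0.2],[-0.2,1.0,0.2,0.0,-0.8,0.1],[-0.2,0.9,0.2,-0.1,-0.8,0.2],[-0.2,1.0,0.3,0.0,-0.8,0.1],[-0.2,0.9,0.3,-0.1,-0.8,0.2]]
```

Emit:
step_arm([
  [[0,0,-0.6,0,0,0],[0,0,-0.7,0,0,0],[0,0,-0.7,0,0,0],[0,0,0,0,0,0]],
])

```text
time_s: 16.2
tool_pos: [467.1, 248.4, 255.8]
tcp_rot: [0.937, 0.054, 0.345, -0.014]
wrist_force: [0.2, 0.0, -0.6]
gripper_width: 93.5
grasp_force: 0.0
```

Emit:
step_arm([
  [[-0.4,0.9,0.1,0,-0.8,0.1],[-0.3,0.9,0.1,0,-0.8,0.1],[-0.3,1,0.1,0,-0.8,0.1],[-0.3,1,0.1,0,-0.8,0.1],[-0.3,0.9,0.2,0,-0.8,0.1],[-0.3,1,0.2,-0.1,-0.8,0.2],[-0.2,1,0.2,0,-0.8,0.1],[-0.2,0.9,0.2,-0.1,-0.8,0.2],[-0.2,1,0.3,0,-0.8,0.1],[-0.2,0.9,0.3,-0.1,-0.8,0.2]],
])

```text
time_s: 17.2
tool_pos: [431.2, -42.5, 168.2]
tcp_rot: [1.0, -0.002, 0.001, 0.002]
wrist_force: [-0.6, 0.8, 0.9]
gripper_width: 93.8
grasp_force: 0.0
```

Emit:
step_arm([
  [[0,0,0,0,0,0],[0,0,0,0,0,0]],
])

```text
time_s: 17.4
tool_pos: [431.0, -40.4, 168.1]
tcp_rot: [1.0, -0.001, 0.001, 0.002]
wrist_force: [-0.1, 0.7, 0.3]
gripper_width: 94.2
grasp_force: 0.0
```

```bash
python3 o.py;python3 - <<'E'
from h import *
snap('wrist','w9.png');snap('side','s9.png')
for n,l in(('wrist','pin'),('wrist','pin_mid'),('wrist','plug'),('side','cap'),('side','cap_eye'),('side','pin')): print(n,l,[(w(n,r['location']).round(),px(n,w(n,r['location'])).round(),round(r['score'],2)) for r in ctrl.search_frame(l,n)])
print(px('wrist',[492,-41,88]))
a=cv2.imread('pics/w9.png');b=cv2.imread('pics/s9.png')
q=px('wrist',[492,-41,80]).astype(int)
c1=cv2.resize(a[max(0,q[1]-60):q[1]+60,q[0]-50:q[0]+50],(400,480),interpolation=cv2.INTER_CUBIC)
c2=cv2.resize(b[210:330,210:310],(400,480),interpolation=cv2.INTER_CUBIC)
print(max(0,q[1]-60),q)
cv2.imwrite('pics/v10.png',np.hstack([c1,c2]))
E
```

```text
t 17.4 p [431.  -40.4 168.1] yaw -0.13 F [-0.1  0.7  0.3] T [ 0.05 -0.07  0.02] w 94.2 g 0.0 j6eff 0.0 j [-0.25  0.11  1.89 -0.    1.14  1.32]
wrist pin [(array([497., -38.,  94.]), array([311., 133.]), 0.6)]
wrist pin_mid [(array([497., -39.,  92.]), array([312., 133.]), 0.66)]
wrist plug [(array([496., -38.,  68.]), array([310., 132.]), 0.92)]
side cap [(array([590., 272., 132.]), array([263., 292.]), 0.87)]
side cap_eye [(array([587., 272., 124.]), array([265., 294.]), 0.92), (array([489., -32.,  78.]), array([313., 202.]), 0.64)]
side pin [(array([490., -35.,  80.]), array([313., 201.]), 0.54)]
[314.54840311 139.20332782]
78 [314 138]
```

Run:
```python
from h import *
im=cv2.imread('pics/w9.png');hsv=cv2.cvtColor(cv2.GaussianBlur(im,(0,0),.6),cv2.COLOR_BGR2HSV)
for r in range(96,176,3): print(r,''.join('.' if s<70 else '%x'%min(15,h) for h,s in zip(hsv[r,274:354,0],hsv[r,274:354,1])))
```

```text
96 ................................................................................
99 ................................................................................
102 ................................................................................
105 ................................................................................
108 ................................................................................
111 ..................................fddccbbacdf...................................
114 ...........................fdccbbbbbbbbbbbbbbbaabbce............................
117 .......................fcbbbbbbbbbcbbcccccccbbbbbbbbabce........................
120 ....................fcbbbbbbbcefffffffffffffffffedcbbbbbbbd.....................
123 ..................fcbbbbbbdfffffffffffffffffffffffffecbbbbbbd...................
126 .................cbbbbbceffffffffffffffffffffffffffffffdcbbbbb..................
129 ................cbbabbeffffffffffffffffffffffffffffffffffcbbbbbe................
132 ...............fbbbabdffffffffffffffffffffffffffffffffffffcbbbbc..............
[... 492 characters left out ...]
....................
153 ......................dbbbbbccdfffffffffffffffffecbbbbbcf.......................
156 ........................fdcbbbabbbbbbbbcbbcbbbbbbbbbdf..........................
159 ..............................fdcbbbbbbbbbbcdeff................................
162 ................................................................................
165 ................................................................................
168 ................................................................................
171 ................................................................................
174 ................................................................................
```

Run:
```python
from h import *
a=ray('wrist',(313.3,135),68);b=ray('wrist',(313.2,136.3),71);print(a,b)
P=[493.5,-40,0] if False else [(a[0]+b[0])/2,(a[1]+b[1])/2,0]
p=plan([P[0],P[1],110],down(0),nd=2);plan([P[0],P[1],85],down(0),pose=p,slow=2)
# distant destinations
for l,c in(('pin_pan','side'),):pass
```

```text
[493.36910919 -40.14534685  68.        ] [492.61651005 -40.05830737  71.        ]
3 rows -> [492.9 -40.  110. ]
[[0.69,0.0,0.66,0.02,-0.02,0.0],[0.69,0.01,0.67,0.01,-0.02,0.0],[0.68,0.0,0.66,0.02,-0.02,0.0]]
2 rows -> [492.8 -40.   85.1]
[[0.0,0.0,0.42,0.0,0.0,0.0],[0.0,0.0,0.41,0.0,0.0,0.0]]
```

Emit:
step_arm([
  [[0.69,0,0.66,0,-0.02,0],[0.69,0,0.67,0,-0.02,0],[0.68,0,0.66,0,-0.02,0],[0,0,0.4,0,0,0],[0,0,0,0,0,0]],
], grip=-0.2, squeeze=25)

```text
time_s: 18.3
tool_pos: [491.9, -39.9, 96.0]
tcp_rot: [1.0, 0.0, -0.003, 0.002]
wrist_force: [-0.1, -1.1, 0.3]
gripper_width: 58.4
grasp_force: 0.0
```

Emit:
step_arm([
  [[0,0,0,0,0,0],[0,0,0,0,0,0],[0,0,0,0,0,0],[0,0,0,0,0,0],[0,0,0,0,0,0],[0,0,0,0,0,0],[0,0,0,0,0,0],[0,0,0,0,0,0]],
], grip=1)

```text
time_s: 19.1
tool_pos: [493.1, -40.5, 98.1]
tcp_rot: [1.0, -0.0, -0.0, 0.002]
wrist_force: [-1.0, 0.1, 5.4]
gripper_width: 19.5
grasp_force: 25.0
```

```bash
python3 o.py
```

```text
t 19.1 p [493.1 -40.5  98.1] yaw -0.04 F [-1.   0.1  5.4] T [ 0.06  0.23 -0.05] w 19.5 g 25.0 j6eff -0.0 j [-0.22  0.27  1.87 -0.01  1.    1.35]
```

Gripped the 20 mm knob. Lift and check that only the pin came.

Emit:
step_arm([
  [[0,0,-0.3,0,0,0],[0,0,-0.7,0,0,0],[0,0,-1,0,0,0],[0,0,-0.6,0,0,0],[0,0,0,0,0,0],[0,0,0,0,0,0]],
])

```text
time_s: 19.7
tool_pos: [492.6, -40.1, 175.2]
tcp_rot: [1.0, -0.0, -0.001, 0.002]
wrist_force: [-0.6, -1.1, -1.3]
gripper_width: 19.1
grasp_force: 25.0
```

```bash
python3 o.py;python3 - <<'E'
from h import *
snap('side','s10.png');snap('wrist','w10.png')
for n,l in(('side','pin'),('side','plug'),('side','pin_pan'),('wrist','pin'),('wrist','plug'),('wrist','pin_pan'),('wrist','plug_tray')): print(n,l,[(w(n,r['location']).round(),px(n,w(n,r['location'])).round(),round(r['score'],2)) for r in ctrl.search_frame(l,n)])
p=plan([612,-227,165],down(0),nd=1);plan([612,-227,76],down(0),pose=p,nd=2,slow=1.5)
E
```

```text
t 19.7 p [492.6 -40.1 175.2] yaw -0.04 F [-0.6 -1.1 -1.3] T [0.09 0.01 0.01] w 19.1 g 25.0 j6eff 0.0 j [-0.22  0.2   1.76 -0.    1.19  1.35]
side pin [(array([487., -32., 126.]), array([314., 190.]), 0.42), (array([486., 454.,  88.]), array([307., 386.]), 0.33)]
side plug [(array([491., -35.,  71.]), array([313., 203.]), 0.6)]
side pin_pan [(array([ 613., -234.,    2.]), array([276., 167.]), 0.83), (array([486., 453.,  90.]), array([307., 385.]), 0.56)]
wrist pin [(array([503., -40., 167.]), array([313., 244.]), 0.58)]
wrist plug [(array([498., -39.,  66.]), array([312., 200.]), 0.76)]
wrist pin_pan [(array([ 621., -239.,    1.]), array([521.,  56.]), 0.89)]
wrist plug_tray [(array([ 242., -266.,    7.]), array([490., 379.]), 0.93), (array([402.,  41.,  15.]), array([239., 270.]), 0.69), (array([ 521., -358.,    4.]), array([620., 162.]), 0.56)]
7 rows -> [ 612.7 -226.2  163.6]
[[0.6,0.9,0.1,0.0,0.0,0.0],[0.6,0.9,0.0,0.0,0.0,0.0],[0.6,0.9,0.1,0.0,0.0,0.0],[0.5,0.9,0.0,0.0,0.0,0.0],[0.6,0.9,0.1,0.0,0.0,0.0],[0.5,0.9,0.0,0.0,0.0,0.0],[0.6,0.8,0.1,0.0,0.0,0.0]]
5 rows -> [ 612. -227.   76.]
[[0.0,0.0,0.58,0.01,0.01,0.0],[0.0,0.0,0.59,0.01,0.0,0.0],[-0.01,0.01,0.58,0.01,0.01,0.0],[0.0,0.0,0.59,0.01,0.0,0.0],[-0.01,0.01,0.58,0.0,0.01,-0.01]]
```

Emit:
step_arm([
  [[0.6,0.9,0,0,0,0],[0.6,0.9,0,0,0,0],[0.6,0.9,0.1,0,0,0],[0.6,0.9,0,0,0,0],[0.6,0.9,0.1,0,0,0],[0.5,0.9,0,0,0,0],[0.5,0.9,0.1,0,0,0]],
])

```text
time_s: 20.85
tool_pos: [613.6, -230.5, 167.0]
tcp_rot: [1.0, -0.0, -0.001, 0.002]
wrist_force: [1.2, -0.6, -0.6]
gripper_width: 19.0
grasp_force: 25.0
```

Emit:
step_arm([
  [[0,0,0,0,0,0],[0,0,0.8,0,0,0],[0,0,0.8,0,0,0],[0,0,0.7,0,0,0],[0,0,0.4,0,0,0],[0,0,0,0,0,0],[0,0,0,0,0,0]],
])

```text
time_s: 21.55
tool_pos: [613.1, -229.5, 86.7]
tcp_rot: [1.0, -0.0, -0.0, 0.002]
wrist_force: [0.5, 0.2, 0.3]
gripper_width: 19.4
grasp_force: 25.0
```

```bash
python3 o.py
```

```text
t 21.55 p [ 613.1 -229.5   86.7] yaw -0.02 F [0.5 0.2 0.3] T [ 0.05 -0.03  0.01] w 19.4 g 25.0 j6eff 0.0 j [-0.46  0.49  1.53 -0.    1.12  1.11]
```

Emit:
step_arm([
  [[0,0,0.2,0,0,0],[0,0,0.15,0,0,0],[0,0,0,0,0,0]],
])

```text
time_s: 21.85
tool_pos: [612.5, -229.4, 75.4]
tcp_rot: [1.0, -0.0, -0.001, 0.002]
wrist_force: [-0.3, -0.1, -0.5]
gripper_width: 19.3
grasp_force: 25.0
```

Emit:
step_arm([
  [[0,0,0,0,0,0],[0,0,0,0,0,0],[0,0,0,0,0,0],[0,0,0,0,0,0],[0,0,0,0,0,0],[0,0,0,0,0,0]],
], grip=-0.1)

```text
time_s: 22.45
tool_pos: [612.8, -229.6, 75.8]
tcp_rot: [1.0, -0.0, -0.001, 0.002]
wrist_force: [-0.8, 0.3, 1.6]
gripper_width: 51.8
grasp_force: 0.0
```

Emit:
step_arm([
  [[0,0,-0.5,0,0,0],[0,0,-1,0,0,0],[0,0,-1,0,0,0]],
])

```text
time_s: 22.75
tool_pos: [612.4, -229.1, 150.8]
tcp_rot: [1.0, -0.0, -0.002, 0.002]
wrist_force: [0.9, 0.6, 0.1]
gripper_width: 51.5
grasp_force: 0.0
```

```bash
python3 o.py;python3 - <<'E'
from h import *
plan([430,-41,168],down(0),nd=1)
snap('side','s11.png');snap('wrist','w11.png')
for n,l in(('side','pin'),('side','pin_pan'),('wrist','pin'),('wrist','pin_pan')): print(n,l,[(w(n,r['location']).round(),px(n,w(n,r['location'])).round(),round(r['score'],2)) for r in ctrl.search_frame(l,n)])
E
```

```text
t 22.75 p [ 612.4 -229.1  150.8] yaw -0.04 F [0.9 0.6 0.1] T [ 0.    0.02 -0.02] w 51.5 g 0.0 j6eff -0.0 j [-0.46  0.44  1.45 -0.    1.25  1.11]
7 rows -> [429.6 -39.9 168.8]
[[-0.9,-0.9,-0.1,0.0,0.0,0.0],[-0.9,-0.9,-0.1,0.0,0.0,0.0],[-0.9,-0.9,-0.1,0.0,0.0,0.0],[-0.8,-0.9,-0.1,0.0,0.0,0.0],[-0.9,-0.9,-0.1,0.0,0.0,0.0],[-0.8,-0.9,0.0,0.0,0.0,0.0],[-0.9,-0.9,-0.1,0.0,0.0,0.0]]
side pin [(array([ 605., -224.,   44.]), array([278., 160.]), 0.46)]
side pin_pan [(array([ 612., -225.,    4.]), array([277., 169.]), 0.6)]
wrist pin [(array([ 616., -226.,   56.]), array([309., 208.]), 0.81)]
wrist pin_pan [(array([ 614., -231.,   -5.]), array([315., 190.]), 0.59)]
```

Emit:
step_arm([
  [[-0.9,-0.9,-0.1,0,0,0],[-0.9,-0.9,-0.1,0,0,0],[-0.9,-0.9,-0.1,0,0,0],[-0.8,-0.9,-0.1,0,0,0],[-0.9,-0.9,-0.1,0,0,0],[-0.8,-0.9,0,0,0,0],[-0.9,-0.9,-0.1,0,0,0],[0,0,0,0,0,0],[0,0,0,0,0,0]],
], grip=0.1)

```text
time_s: 23.95
tool_pos: [429.3, -39.7, 167.5]
tcp_rot: [1.0, 0.0, -0.001, 0.002]
wrist_force: [0.2, 0.5, 1.3]
gripper_width: 42.7
grasp_force: 0.0
```

```bash
python3 o.py;python3 - <<'E'
from h import *
im=cv2.cvtColor(snap('wrist','w12.png'),cv2.COLOR_RGB2BGR)
print([(w('wrist',r['location']).round(),px('wrist',w('wrist',r['location'])).round(),round(r['score'],2)) for r in ctrl.search_frame('plug','wrist')])
hsv=cv2.cvtColor(cv2.GaussianBlur(im,(0,0),.6),cv2.COLOR_BGR2HSV)
for r in range(99,170,4): print(r,''.join('.' if s<70 else '%x'%min(15,h) for h,s in zip(hsv[r,274:354,0],hsv[r,274:354,1])))
print(ray('wrist',(313.3,135),68))
E
```

```text
t 23.95 p [429.3 -39.7 167.5] yaw 0.03 F [0.2 0.5 1.3] T [ 0.02 -0.09  0.03] w 42.7 g 0.0 j6eff 0.01 j [-0.25  0.11  1.89 -0.    1.14  1.32]
[(array([492., -40.,  66.]), array([312., 136.]), 0.83)]
99 ................................................................................
103 ................................................................................
107 ................................................................................
111 ............................fdcbbbbbbbbbbbbbabbbbbbdf...........................
115 .......................ecbbbbbbbbbbbbbaabbbbbbbbbbbbbbbbce......................
119 ....................fcbbbbbbbbbbbbbbbbbbbbbbbbbabbbbbbbbbbbbbf..................
123 ..................cbbbbbbbbbbbbbbbbcdefffffedcbbbbbbbbbbbbbbbbc.................
127 .................cbbbbbbbbbbbbbcf................dbbbbbbbbbbbbbbd...............
131 ................dbbbbbbbbbbbbbcf.................fbbbbbbbbbbbbbbc...............
135 ...............fcabbaaaabbbbbaaacf............fdb9aabbbbbbbbbbbbc...............
139 ................fcbbbbbbbbbbbbbbbabbabbcbbccbbabbabbabbbbbbbbbbbf...............
143 ..................ebbbbbbbbbbbbbbbbaaabbbccbbaabbbbbbbbbbbbbbbe.................
147 ....................dcbbbbbbbbbbbbbbbbbbbabbbbbbbbbbbbbbbbbbd...................
151 .......................fcbbbbbbbbbabbbbbbabbbbbbbbbbbbbce.......................
155 ............................fcbbbbbbabbabbbbbabbbceff...........................
159 ................................................................................
163 ................................................................................
167 ................................................................................
[492.75068228 -41.34780084  68.        ]
```

Run:
```python
from h import *
print(ray('wrist',(314,132.8),68))
P=ray('wrist',(314,133.2),68)
p=plan([P[0],P[1],110],down(0),nd=2);plan([P[0],P[1],81.5],down(0),pose=p,slow=2)
```

```text
[494.44588949 -41.89722556  68.        ]
3 rows -> [494.2 -41.8 110. ]
[[0.71,0.01,0.64,0.02,0.01,0.0],[0.7,0.01,0.64,0.01,0.0,0.0],[0.71,0.01,0.64,0.02,0.01,-0.01]]
2 rows -> [494.3 -41.8  81.5]
[[0.0,0.0,0.48,0.0,0.0,0.0],[0.0,0.0,0.47,0.0,0.0,0.0]]
```

Emit:
step_arm([
  [[0.71,0,0.64,0.02,0,0],[0.7,0,0.64,0,0,0],[0.7,0,0.64,0.02,0,0],[0,0,0.2,0,0,0],[0,0,0,0,0,0],[0,0,0.4,0,0,0],[0,0,0.32,0,0,0],[0,0,0,0,0,0]],
], grip=-0.3)

```text
time_s: 24.85
tool_pos: [491.8, -40.4, 82.2]
tcp_rot: [1.0, -0.001, -0.002, 0.0]
wrist_force: [-0.4, -0.0, 0.5]
gripper_width: 61.1
grasp_force: 0.0
```

```bash
python3 o.py
```

```text
t 24.85 p [491.8 -40.4  82.2] yaw -0.06 F [-0.4 -0.   0.5] T [0.02 0.01 0.01] w 61.1 g 0.0 j6eff 0.0 j [-0.22  0.29  1.89 -0.    0.96  1.35]
```

Emit:
step_arm([
  [[0,0,0,0,0,0],[0,0,0,0,0,0],[0,0,0,0,0,0],[0,0,0,0,0,0],[0,0,0,0,0,0],[0,0,0,0,0,0]],
], grip=1, squeeze=20)

```text
time_s: 25.45
tool_pos: [493.5, -40.5, 83.4]
tcp_rot: [1.0, -0.0, -0.0, 0.0]
wrist_force: [0.2, -1.0, 4.2]
gripper_width: 37.6
grasp_force: 20.0
```

```bash
python3 o.py
```

```text
t 25.45 p [493.5 -40.5  83.4] yaw -0.03 F [ 0.2 -1.   4.2] T [ 0.02  0.11 -0.03] w 37.6 g 20.0 j6eff 0.01 j [-0.22  0.29  1.89 -0.    0.96  1.35]
```

Emit:
step_arm([
  [[0,0,-0.3,0,0,0],[0,0,-0.7,0,0,0],[0,0,-1,0,0,0],[0,0,-0.8,0,0,0],[0,0,0,0,0,0],[0,0,0,0,0,0]],
])

```text
time_s: 26.05
tool_pos: [493.1, -40.2, 166.9]
tcp_rot: [1.0, -0.0, -0.001, 0.0]
wrist_force: [-0.4, 0.2, -0.5]
gripper_width: 37.8
grasp_force: 20.0
```

```bash
python3 o.py;python3 - <<'E'
from h import *
plan([451,-234.5,165],down(0),nd=1)
E
```

```text
t 26.05 p [493.1 -40.2 166.9] yaw -0.04 F [-0.4  0.2 -0.5] T [ 0.    0.05 -0.02] w 37.8 g 20.0 j6eff 0.0 j [-0.22  0.2   1.77 -0.    1.17  1.35]
7 rows -> [ 451.  -235.2  164. ]
[[-0.2,0.9,0.0,0.0,0.0,0.0],[-0.2,0.9,0.0,0.0,0.0,0.0],[-0.2,0.9,0.0,0.0,0.0,0.0],[-0.2,0.9,0.0,0.0,0.0,0.0],[-0.2,1.0,0.0,0.0,0.0,0.0],[-0.2,0.9,0.0,0.0,0.0,0.0],[-0.2,1.0,0.1,0.0,0.0,0.0]]
```

Emit:
step_arm([
  [[-0.2,0.9,0,0,0,0],[-0.2,0.9,0,0,0,0],[-0.2,0.9,0,0,0,0],[-0.2,0.9,0,0,0,0],[-0.2,1,0,0,0,0],[-0.2,0.9,0,0,0,0],[-0.2,1,0,0,0,0],[0,0,0.5,0,0,0],[0,0,0,0,0,0]],
])

```text
time_s: 26.95
tool_pos: [448.7, -234.6, 148.8]
tcp_rot: [1.0, -0.001, -0.004, -0.002]
wrist_force: [-0.2, 0.8, -1.1]
gripper_width: 37.6
grasp_force: 20.0
```

```bash
python3 o.py;python3 - <<'E'
from h import *
im=snap('wrist','w13.png');snap('side','s13.png')
for n,l in(('side','plug'),('side','plug_tray'),('wrist','plug'),('wrist','plug_tray')): print(n,l,[(w(n,r['location']).round(),px(n,w(n,r['location'])).round(),round(r['score'],2)) for r in ctrl.search_frame(l,n)])
cv2.imwrite('pics/v11.png',cv2.imread('pics/w13.png'))
E
```

```text
t 26.95 p [ 448.7 -234.6  148.8] yaw -0.14 F [-0.2  0.8 -1.1] T [ 0.04  0.01 -0.02] w 37.6 g 20.0 j6eff -0.01 j [-0.62  0.24  1.77 -0.    1.14  0.96]
side plug [(array([ 444., -218.,  105.]), array([331., 148.]), 0.56), (array([382., 239.,  51.]), array([355., 299.]), 0.3)]
side plug_tray [(array([ 231., -281.,    9.]), array([397., 157.]), 0.82), (array([586., 270., 127.]), array([265., 292.]), 0.73), (array([ 524., -398.,    4.]), array([307., 132.]), 0.72), (array([ 449., -236.,    6.]), array([328., 167.]), 0.59)]
wrist plug [(array([ 456., -230.,  135.]), array([305., 247.]), 0.8)]
wrist plug_tray [(array([ 468., -243.,    5.]), array([322., 178.]), 0.9), (array([ 230., -253.,    9.]), array([328., 377.]), 0.81), (array([ 538., -402.,   12.]), array([501., 103.]), 0.61)]
```

View pics/w13.png

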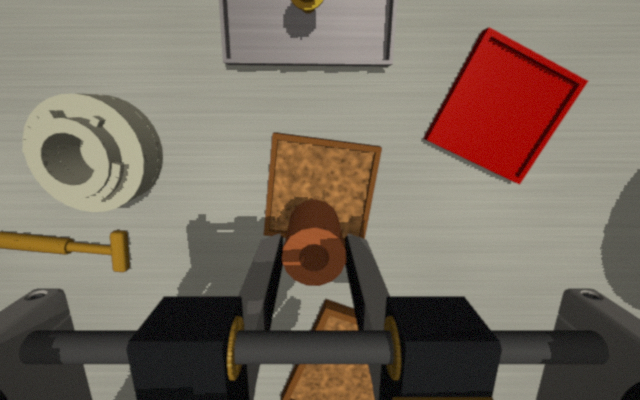

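Run:
```python
from h import *
c=ray('wrist',(322.5,191.5),12);print(c,[ray('wrist',q,12).round() for q in((275,133),(380,148),(265,235))])
plan([(c[0]+451)/2,(c[1]-235)/2,90],down(0),nd=2,slow=1.3)
```

```text
[ 456.62164198 -243.84383194   12.        ] [array([ 512., -200.,   12.]), array([ 498., -296.,   12.]), array([ 412., -187.,   12.])]
3 rows -> [ 453.8 -239.3   89.9]
[[0.03,0.05,0.69,0.0,0.0,0.0],[0.03,0.05,0.69,0.0,0.01,0.0],[0.02,0.05,0.7,0.01,0.0,0.0]]
```

Emit:
step_arm([
  [[0.03,0.05,0.7,0,0,0],[0.03,0.05,0.7,0,0,0],[0.03,0.05,0.57,0,0,0],[0,0,0,0,0,0],[0,0,0,0,0,0]],
])

```text
time_s: 27.75
tool_pos: [454.1, -239.6, 93.4]
tcp_rot: [1.0, -0.0, -0.001, 0.0]
wrist_force: [0.8, 0.3, -1.1]
gripper_width: 37.4
grasp_force: 20.0
```

Emit:
step_arm([
  [[0,0,0.15,0,0,0],[0,0,0.1,0,0,0],[0,0,0,0,0,0]],
])

```text
time_s: 28.05
tool_pos: [453.7, -239.7, 85.6]
tcp_rot: [1.0, -0.0, -0.001, 0.0]
wrist_force: [-0.1, -0.5, -0.6]
gripper_width: 37.6
grasp_force: 20.0
```

```bash
python3 o.py
```

```text
t 28.05 p [ 453.7 -239.7   85.6] yaw -0.03 F [-0.1 -0.5 -0.6] T [ 0.01  0.05 -0.01] w 37.6 g 20.0 j6eff 0.0 j [-0.62  0.31  1.85 -0.    0.98  0.95]
```

Emit:
step_arm([
  [[0,0,0.1,0,0,0],[0,0,0.06,0,0,0],[0,0,0,0,0,0]],
])

```text
time_s: 28.35
tool_pos: [453.5, -239.7, 80.4]
tcp_rot: [1.0, -0.0, -0.001, 0.0]
wrist_force: [1.1, -0.2, 0.6]
gripper_width: 37.6
grasp_force: 20.0
```

Emit:
step_arm([
  [[0,0,0.04,0,0,0],[0,0,0,0,0,0]],
])

```text
time_s: 28.55
tool_pos: [453.7, -239.8, 79.3]
tcp_rot: [1.0, -0.0, -0.001, 0.0]
wrist_force: [0.0, 1.1, 0.2]
gripper_width: 37.4
grasp_force: 20.0
```

```bash
python3 o.py
```

```text
t 28.55 p [ 453.7 -239.8   79.3] yaw -0.04 F [0.  1.1 0.2] T [-0.   -0.03  0.  ] w 37.4 g 20.0 j6eff 0.0 j [-0.62  0.32  1.86 -0.    0.96  0.95]
```

Emit:
step_arm([
  [[0,0,0.04,0,0,0],[0,0,0,0,0,0]],
])

```text
time_s: 28.75
tool_pos: [453.8, -239.9, 78.4]
tcp_rot: [1.0, -0.0, -0.001, 0.0]
wrist_force: [-0.4, -0.0, 0.9]
gripper_width: 37.8
grasp_force: 20.0
```

```bash
python3 o.py
```

```text
t 28.75 p [ 453.8 -239.9   78.4] yaw -0.04 F [-0.4 -0.   0.9] T [0.   0.06 0.02] w 37.8 g 20.0 j6eff 0.0 j [-0.62  0.32  1.86 -0.    0.96  0.95]
```

Emit:
step_arm([
  [[0,0,0,0,0,0],[0,0,0,0,0,0],[0,0,0,0,0,0],[0,0,0,0,0,0],[0,0,0,0,0,0],[0,0,0,0,0,0]],
], grip=-0.6)

```text
time_s: 29.35
tool_pos: [453.7, -239.8, 78.2]
tcp_rot: [1.0, -0.0, -0.001, 0.0]
wrist_force: [-0.3, -0.6, -0.2]
gripper_width: 74.8
grasp_force: 0.0
```

Emit:
step_arm([
  [[0,0,-0.4,0,0,0],[0,0,-1,0,0,0],[0,0,-1,0,0,0],[-0.8,0,-1,0,0,0],[-0.8,0,-1,0,0,0],[0,0,0,0,0,0],[0,0,0,0,0,0]],
])

```text
time_s: 30.05
tool_pos: [406.2, -240.0, 211.5]
tcp_rot: [1.0, -0.001, 0.001, 0.001]
wrist_force: [-0.1, -0.3, -0.2]
gripper_width: 75.4
grasp_force: 0.0
```

```bash
python3 o.py;python3 - <<'E'
from h import *
snap('side','s14.png');snap('wrist','w14.png');snap('top','t14.png')
for n,l in(('side','plug'),('side','cap'),('side','pin'),('wrist','plug'),('top','cap'),('top','pin'),('top','plug')): print(n,l,[(w(n,r['location']).round(),px(n,w(n,r['location'])).round(),round(r['score'],2)) for r in ctrl.search_frame(l,n)])
im=cv2.imread('pics/w14.png');q=px('wrist',[454,-240,63]);print(q)
hsv=cv2.cvtColor(im,cv2.COLOR_BGR2HSV);u,v=q.astype(int)
for r in range(v-40,v+44,4): print(r,''.join('%x'%min(15,h) if s>150 else '.' for h,s in zip(hsv[r,u-50:u+50,0],hsv[r,u-50:u+50,1])))
E
```

```text
t 30.05 p [ 406.2 -240.   211.5] yaw -0.08 F [-0.1 -0.3 -0.2] T [0.04 0.04 0.02] w 75.4 g 0.0 j6eff -0.01 j [-0.68  0.13  1.74 -0.    1.26  0.89]
side plug [(array([ 450., -226.,   48.]), array([329., 159.]), 0.51), (array([762., 103.,  13.]), array([209., 255.]), 0.25)]
side cap []
side pin [(array([762., 102.,  11.]), array([209., 255.]), 0.44)]
wrist plug [(array([ 448., -237.,   58.]), array([310., 151.]), 0.88)]
top cap [(array([588., 252., 131.]), array([234., 174.]), 0.75), (array([ 446., -208.,    8.]), array([411., 236.]), 0.7)]
top pin [(array([ 609., -223.,   56.]), array([416., 174.]), 0.63)]
top plug []
[313.57120063 145.5376586 ]
105 .........fefffffffffffffffffffffffffffffffeffffffff.fffffffffeffffffffffff.eeffff.fffffffffffedf.fff
109 .........ffffeffff.efffffffffeffffffffffefffffffffffffffffffffffefffffefffffffffffffffffffffffffffff
113 .........ffeffffffffffffefffefffffffffffffffefefefffeffffffffffff.ffff.fffffffffffffffffffffffffefef
117 ........eeffffffffffffffffffffefffff.fffffffffffffefffffffffffffffffffeefffffffffffeffffffffffffffde
121 ........effdfeffffffffff
[... 1056 characters left out ...]
efe.ffccbaabcabbabbbcbabbbbbbbbabbbdefffffffffefffffffffffefeef.......
165 ....eeefffffefffffffffffffffffffffff.ffffedcbbbbbbbbcbbabbccefeffffffffffffffffffffffffefeef........
169 ....edffefffefffffffffffffffffffffffffffffefff.ffffeefffffffffffffffffffffff.ffffffffffedee.........
173 ...ffeffffffffefffffffffffffffffefffffffffffffffffffffffeffffffffffeffffffffffffffffffffeee.........
177 ...edeeefffeefffffffefeeeffffeffffffffffffffffffefffffefffefffffffffffffffeefffefffffffede..........
181 ....................deeefdefeeeeefeeefeeeffffedffdfffeeffffffffffffffffffffffffeeffeeeeef...........
185 ..................................................edefeefeeedeeeefefeeeedeefeefeffefeffee...........
```

```bash
python3 -c "
from cell import ctrl
print(ctrl.sign_off())"
```

```text
the job is handed in; nothing more can be done
None
```

The job is handed in after about 30 s of the 72 s. The cap hangs by its eye on the slanted peg, the core pin stands in the steel pan, and the plug stands upright in the smaller cork-lined tray, all confirmed in the last camera images. At the stop, the cap's fin slipped a few degrees in the fingers before I backed off and lifted it.

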